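# Load the clamping die

## Robot

A 7-joint arm with a two-finger parallel gripper is mounted at the origin on the work surface. World frame = base frame: x ahead of the robot, y to its left, z up, the work surface at z = 0. Lengths are in m, angles in rad, forces in N, time in s.
With the tool pointing down it reaches from about 0.4 to 0.875 m from the base axis. Payload 19.3 kg.
Tool frame: the origin (TCP) lies midway between the tips of the shut fingers; the grasp point (between the pads) lies 19 mm behind it; z points along the fingers, y is the line along which they close (so a half turn about z gives the same grasp; the last joint's range is limited). The gripper opens to 85 mm and grips with 20 to 120 N. Pads are 22 mm wide; open, the fingers measure 114 mm over their backs; the gripper's body (76 mm by 85 mm) begins 54 mm behind the grasp point. The pads swing forward as they close: fully open they stand 13 mm farther back than shut.
Start: joints at [1.099, 0.521, -0.036, 1.599, 0.021, 1.021, -0.113], TCP at [0.244, -0.575, 0.231] pointing down, gripper open.
Joint ranges: [-2.91, 2.91], [-0.3, 2.13], [-1.5, 1.42], [0.17, 2.43], [-1.26, 4.41], [0.16, 1.93], [-2.52, 2.52]. Speed limits (rad/s): [1.89, 1.89, 2.39, 2.39, 3.01, 3.01, 3.01].

## Interface

Orientations are given as [roll, pitch, yaw] about the fixed x, y, z axes, in that order (R = Rz(yaw) Ry(pitch) Rx(roll)).
In Python, from workcell import * gives the robot as it stands. The module is installed in compiled form; this text tells all that it offers.
- The arm moves only by the tool play_rows, never from a script. Its argument "deltas" is a list of rows, each a list of 7 numbers: the shift along the tool's x, y, z in units of 500 mm (1.0 is 500 mm), then the turn, a rotation vector about the tool's x, y, z in units of 120 degrees (1.0 is 120 degrees), then the closure, from 0 (fully open) to 1 (shut). A call has 1 to 10 rows; each row is the pose to reach, as a shift and turn from the pose commanded when the call began, along the tool's axes at that moment; what a row does not reach only later rows make up. A row lasts 1/10 s, in which the tool goes at most 50 mm and 8.59 degrees, less where a joint would pass 70% of its speed; a pose out of reach is approached as far as the arm can. A call with a number of a shift or a turn outside -1 to 1 is refused whole. A call with a gripper value outside its range is refused whole. The fingers move at their own pace and stop on an object; "newtons" is the grip in N (left out, the last holds). Time passes only in rows, so rows that repeat a pose let the fingers close. It gives the time, the measured TCP pose, the force, the opening and the grip force at its end, in the units of the state.
- observe(): the state, without advancing time (a new reading comes with each control period).
- grab_frame(name): name is "scene" or "top"; returns the picture (420x560x3 uint8, red, green, blue); there is no depth.
- get_calibration(name): a dict with "fovy" (degrees; the focal length in pixels is half the picture's height over the tangent of half this angle, whatever the lens; pixels are square), "cx", "cy" (the principal point, pixels), "k1" (the pictures are not rectified: a ray, as slopes to the right and down, at radius r is drawn at 1 + k1 r^2 times it, then the intrinsics apply), "xyz" and "rotation" of the camera in the world. Camera axes: x right, y down, z forward; pixel columns grow to the right and rows downward; lengths in m; the calibration is good to about 2 mm. A picture is of the moment at which its call begins. get_calibration takes no time and is no camera call.
- job_done(): hands the job in; it is judged then, once.
The state is a dict: "clock": time; "qpos": joint angles; "qd": joint speeds; "joint_efforts": joint torques, N m; "position": TCP position; "tool_rot": TCP orientation; "force": force on the tool from outside, world axes, zero at the start; "moment": the same for the moment, N m; "grip_width": finger opening in m; "finger_force": force on a finger pad.
Only numpy, scipy, OpenCV 4.12 (cv2) and the standard library are available. Lean on these libraries where they do the work, as an engineer would, in place of code of your own. Each camera call takes 0.05 s, during which the arm holds its last target. There are 200 camera calls.

## Task

Draw the steel shuttle of the clamping die all the way out by its upright black handle, and seat every aluminium blank lying on the bench flat in a pocket of its own outline (discs in round pockets, squares in square ones). Then push the shuttle fully home under the clamp bar and turn the three bolt knobs on the bar clockwise to their end stops one after the other: the one nearest the robot first, then the middle one, then the farthest. Leave the oil can, hammer and grey plastic tin on the bench where they are.

Things in the scene. Friction and masses are not known exactly. Their poses are not given: they have to be found in the camera images.
- die: fixed dark steel bed of the clamping die, 236 x 365 x 10 mm, on the bench; origin at the centre of its underside; x away from the robot, y along the shuttle's travel (towards the clamp bar), z up. Two guide rails along y at x = +-104 mm, top 26 mm above the bench. Its place and its yaw (up to 0.15 rad) vary.
- clamp_bar (a point): centre of the top of the fixed grey clamp bar that bridges the shuttle's way, at y = +90 mm of the die: 230 mm along x, 80 mm along y, underside 49 mm, top 63 mm above the bench. Seated blanks pass 4 mm below it; unseated ones do not pass. The knobs stand on it.
- shuttle (a joint): slide of the steel shuttle along the die's y, in m: 0 = fully home under the clamp bar, 0.18 = fully out (towards the die's -y), a stop at each end. It stays where it is left (friction about 4 N, drag 15 N per m/s). Starts between 0 and 0.10.
- shuttle_mid (a point): centre of the shuttle's flat top, 32 mm above the bench. The shuttle is a steel plate 190 mm along x, 165 mm along y, 22 mm thick; axes as the die's. Its four pockets are 100 mm apart along x and only 76 mm along y, the round ones diagonally opposite; a seated blank stands 13 mm proud of this top. Lies at y = +90 mm of the die less the slide's value.
- handle (a point): middle of the top edge of the shuttle's upright black handle, a plate 90 mm along x and 18 mm along y (pinch this thickness), standing 50 mm above the shuttle's top: its top is 82 mm above the bench. 98.5 mm from the shuttle's middle on the -y side. Axes as the die's.
- pocket_round1 (a point): centre of the floor of a round pocket in the shuttle; pocket 67 mm in diameter, 9 mm deep, mouth chamfered 2 mm; the shuttle's flat top is 9 mm above this point. Axes: x across the shuttle (away from the robot), y along its travel towards the clamp bar, z up. From the shuttle's middle: -50, -38 mm in x, y.
- pocket_round2 (a point): centre of the floor of a round pocket in the shuttle; pocket 67 mm in diameter, 9 mm deep, mouth chamfered 2 mm; the shuttle's flat top is 9 mm above this point. Axes: x across the shuttle (away from the robot), y along its travel towards the clamp bar, z up. From the shuttle's middle: 50, 38 mm in x, y.
- pocket_square1 (a point): centre of the floor of a square pocket in the shuttle; pocket 57 x 57 mm, sides along x and y, 9 mm deep, mouth chamfered 2 mm; the shuttle's flat top is 9 mm above this point. Axes: x across the shuttle (away from the robot), y along its travel towards the clamp bar, z up. From the shuttle's middle: 50, -38 mm in x, y.
- pocket_square2 (a point): centre of the floor of a square pocket in the shuttle; pocket 57 x 57 mm, sides along x and y, 9 mm deep, mouth chamfered 2 mm; the shuttle's flat top is 9 mm above this point. Axes: x across the shuttle (away from the robot), y along its travel towards the clamp bar, z up. From the shuttle's middle: -50, 38 mm in x, y.
- knob_near (a joint): angle of the near bolt knob in rad: 0 = slack, grows clockwise seen from above to 2.2 = end stop (tight); starts between 0 and 0.4; stays where it is left (friction 0.08 N m).
- knob_mid (a joint): angle of the middle bolt knob in rad: 0 = slack, grows clockwise seen from above to 2.2 = end stop (tight); starts between 0 and 0.4; stays where it is left (friction 0.08 N m).
- knob_far (a joint): angle of the far bolt knob in rad: 0 = slack, grows clockwise seen from above to 2.2 = end stop (tight); starts between 0 and 0.4; stays where it is left (friction 0.08 N m).
- knob_near_grip (a point): point on the upright turning axis of the near black bolt knob, 7 mm below its top, 100 mm above the bench, at x = -70 mm, y = 90 mm of the die. The knob has an upright bar grip 49 mm long along this point's x axis (the point turns with the knob), 14 mm thick along its y, 32 mm high, on a disc 52 mm in diameter; knobs are 70 mm apart in a row.
- knob_mid_grip (a point): point on the upright turning axis of the middle black bolt knob, 7 mm below its top, 100 mm above the bench, at x = 0 mm, y = 90 mm of the die. The knob has an upright bar grip 49 mm long along this point's x axis (the point turns with the knob), 14 mm thick along its y, 32 mm high, on a disc 52 mm in diameter; knobs are 70 mm apart in a row.
- knob_far_grip (a point): point on the upright turning axis of the far black bolt knob, 7 mm below its top, 100 mm above the bench, at x = 70 mm, y = 90 mm of the die. The knob has an upright bar grip 49 mm long along this point's x axis (the point turns with the knob), 14 mm thick along its y, 32 mm high, on a disc 52 mm in diameter; knobs are 70 mm apart in a row.
- disc1: loose aluminium disc blank, 64 mm in diameter, 22 mm thick, about 0.19 kg; origin at the centre of its underside, z up. May be absent. Seated, it stands 13 mm proud of the shuttle top.
- disc2: loose aluminium disc blank, 64 mm in diameter, 22 mm thick, about 0.19 kg; origin at the centre of its underside, z up. May be absent. Seated, it stands 13 mm proud of the shuttle top.
- square1: loose aluminium square blank, 54 x 54 mm, 22 mm thick, about 0.17 kg; origin at the centre of its underside, x and y parallel to its sides, z up. May be absent. Seated, it stands 13 mm proud of the shuttle top.
- square2: loose aluminium square blank, 54 x 54 mm, 22 mm thick, about 0.17 kg; origin at the centre of its underside, x and y parallel to its sides, z up. May be absent. Seated, it stands 13 mm proud of the shuttle top.
- oil_can: bystander: blue upright can, 60 mm in diameter, 160 mm high, origin at the centre of its underside; leave alone.
- hammer: bystander: hammer lying on the bench, 260 mm long along its x, origin under its middle; leave alone.
- bolt_tin: bystander: open grey plastic tin 110 x 150 x 50 mm, origin at the centre of its underside; leave alone.
Not all that is in view belongs to the job. What is shaped like the square2 but purple or yellow is not meant.

How it is judged:
By the outcome, as a careful person would: the job done as asked, in the order asked, and still so for the second after the job is handed in, with the robot touching nothing.
Of disc1, disc2, square1, square2 only 2 to 4 are there at a start; the rules pass over those that are not, and their reading is None.
At some moment in a run one of disc1, disc2, square1, square2 may be knocked a few centimetres aside while the robot is not near it.
Once in a run the grip may slacken for a moment while it holds something.
It also fails if it takes over 210 s, if anything falls off the work surface, if the arm or the gripper's body presses on something with over 40 N, if the wrist force passes 120 N, or if a joint passes its speed limit or range.

## Working session

There is one attempt and no reset: what is moved stays moved. The work goes in short steps, Python scripts to look and compute and a tool call to move; the robot and the scene stay as the last step left them, time stands still between calls to the robot, and variables do not carry over. Pictures are saved under pics/ and viewed, at most 14 in all, crops included, and the job is handed in when it is done.

Besides the shell and the picture viewer there is one more tool, called after "Emit:" as name(argument=value, ...), one argument or row to a line, values as JSON. play_rows: Moves the arm, as the interface text tells. Its arguments: {"type":"object","properties":{"deltas":{"type":"array"},"newtons":{"type":"number"}},"required":["deltas"]}

```bash
mkdir -p pics
cat > h.py <<'E'
from workcell import *
import numpy as np, cv2
from scipy.spatial.transform import Rotation as R
def cam(n):
    c=get_calibration(n); f=210/np.tan(np.radians(c["fovy"])/2); return c,f,np.array(c["xyz"]),np.array(c["rotation"])
def rot(r):
    r=np.array(r); return r if r.shape==(3,3) else (R.from_quat(r).as_matrix() if r.size==4 else R.from_euler("xyz",r).as_matrix())
def pix2w(n,u,v,z):
    c,f,p,r=cam(n); r=rot(r); d=np.array([(u-c["cx"])/f,(v-c["cy"])/f]); s=d.copy()
    for _ in range(30): s=d/(1+c["k1"]*(s@s))
    w=r@np.array([s[0],s[1],1]); return p+w*(z-p[2])/w[2]
def w2pix(n,P):
    c,f,p,r=cam(n); q=(np.atleast_2d(P)-p)@rot(r); s=q[:,:2]/q[:,2:]; s=s*(1+c["k1"]*(s**2).sum(1,keepdims=True))
    return s*f+[c["cx"],c["cy"]]
def save(n,name):
    im=grab_frame(n); cv2.imwrite("pics/"+name+".png",im[:,:,::-1]); return im
E
python3 - <<'E'
from h import *
for n in("scene","top"): save(n,n+"0"); print(get_calibration(n))
print(observe())
E
```

```text
{'fovy': 44.11511764021337, 'cx': 284.4565017444663, 'cy': 205.63960582079937, 'k1': 0.031127033214758657, 'xyz': array([1.28544696, 0.26615712, 1.33865352]), 'rotation': array([-2.58040151, -0.01286026,  2.00830379])}
{'fovy': 46.814994204305094, 'cx': 282.19023394097826, 'cy': 218.67592514244137, 'k1': -0.15389144290896728, 'xyz': array([ 0.38592703, -0.03821868,  1.42476865]), 'rotation': array([-3.01508432,  0.00574723, -1.56072033])}
{'clock': 0.1, 'qpos': array([ 1.0988054 ,  0.52193667, -0.03632485,  1.59993559,  0.02118886,
        1.02109123, -0.11282617]), 'qd': array([ 0.00115907,  0.00031133, -0.0003159 , -0.00230489,  0.00088285,
        0.00023809, -0.00090108]), 'joint_efforts': array([ 3.99363198e-03, -9.28488207e+01,  1.98426291e+00, -3.70538092e+01,
        1.81726960e-02,  5.33065162e-03,  2.14893021e-04]), 'position': array([ 0.24427404, -0.57497004,  0.23079988]), 'tool_rot': array([-3.14060815e+00,  6.01033068e-05,  4.01745469e-01]), 'force': array([-0.16907407,  0.64016392, -1.06832146]), 'moment': array([ 0.02267515,  0.03853277, -0.00774493]), 'finger_force': 0.0, 'grip_width': 0.0856054266151959}
```

View pics/top0.png

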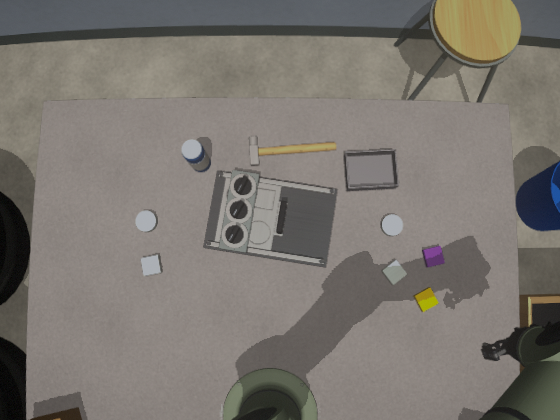

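View pics/scene0.png

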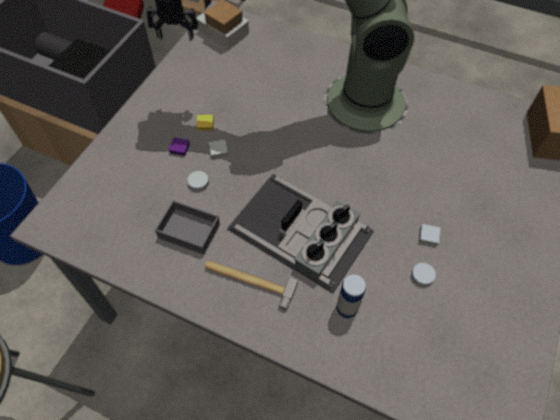

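Run:
```python
from h import *
im=cv2.imread("pics/top0.png")
cv2.imwrite("pics/c1.png",cv2.resize(im[160:275,195:345],None,fx=5,fy=5,interpolation=cv2.INTER_CUBIC))
t=[cv2.resize(im[v-20:v+20,u-20:u+20],None,fx=7,fy=7,interpolation=cv2.INTER_CUBIC) for u,v in((146,221),(151,265),(392,225),(395,272))]
cv2.imwrite("pics/c2.png",np.vstack([np.hstack(t[:2]),np.hstack(t[2:])]))
```

```text
(no output)
```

View pics/c1.png

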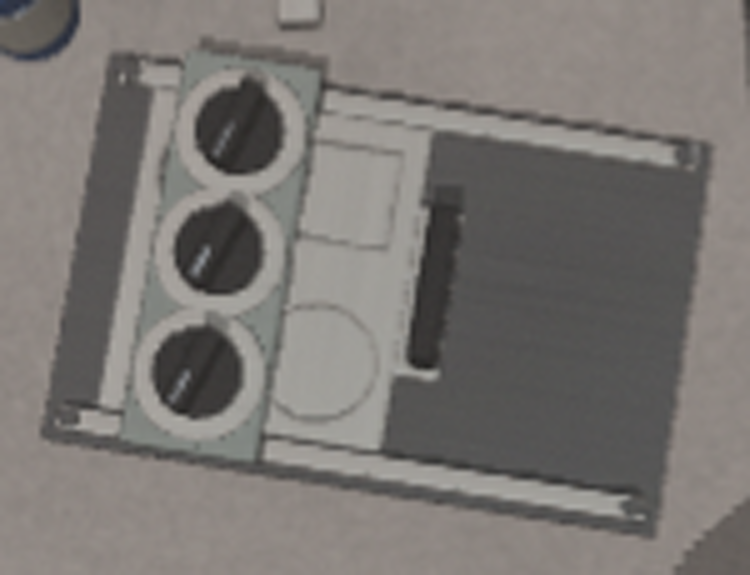

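View pics/c2.png

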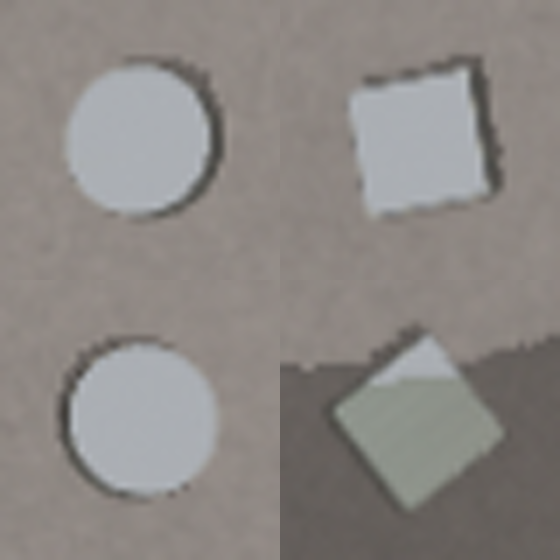

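```bash
cat > m.py <<'E'
from h import *
from scipy.optimize import least_squares
def fitdie(corn,z=.010,h=(.118,.1825)):
    W=np.array([pix2w("top",u,v,z)[:2] for u,v in corn]); L=np.array([[1,1],[1,-1],[-1,-1],[-1,1]])*h
    f=lambda p:((R.from_euler("z",p[2]).as_matrix()[:2,:2]@L.T).T+p[:2]-W).ravel()
    s=least_squares(f,[*W.mean(0),0]); return s.x,s.fun
E
python3 - <<'E'
from m import *
c=lambda a,k,o:[((u+.5)/k-.5+o[0],(v+.5)/k-.5+o[1]) for u,v in a]
p,r=fitdie(c([(112,55),(713,145),(655,537),(42,437)],5,(195,160))); print("die",p.round(4),(r*1e3).round(1))
Rz=R.from_euler("z",p[2]).as_matrix()
for n,l in dict(kn=(-.07,.09,.107),km=(0,.09,.107),kf=(.07,.09,.107)).items():
    w=Rz@np.array([*l[:2],0])+[p[0],p[1],l[2]]; q=w2pix("top",w)[0]; print(n,w.round(4),((q-[195,160]+.5)*5-.5).round(0))
# handle top corners z .082
for x in((440,190),(424,365),(465,190),(437,368)):
    w=pix2w("top",*c([x],5,(195,160))[0],.082); print("h",(Rz.T@(w-[p[0],p[1],0])).round(4))
for x in((432,130),(383,450)):
    w=pix2w("top",*c([x],5,(195,160))[0],.032); print("plate",(Rz.T@(w-[p[0],p[1],0])).round(4))
for x in((325,362),):
    w=pix2w("top",*c([x],5,(195,160))[0],.032); print("rnd",(Rz.T@(w-[p[0],p[1],0])).round(4))
print("disc",pix2w("top",*c([(139.5,139)],7,(126,201))[0],.022),pix2w("top",*c([(143.5,138.5)],7,(372,205))[0],.022))
for C,o in (([(350,95),(467,67),(493,190),(372,215)],(131,245)),([(333,410),(430,332),(504,432),(410,510)],(375,252))):
    off=(280,0) if o[0]==131 else (280,280)
    W=np.array([pix2w("top",*q,.022) for q in c([(a-off[0],b-off[1]) for a,b in C],7,o)]); d=np.diff(W,axis=0,append=W[:1])
    print("sq",W.mean(0).round(4),np.linalg.norm(d,axis=1).round(4),(np.degrees(np.arctan2(d[:,1],d[:,0]))).round(1))
E
```

```text
die [ 0.5678  0.0062 -0.1478] [ 2.4  1.1  0.4 -1.  -1.  -0.9 -1.8  0.8]
kn [0.5119 0.1055 0.107 ] [191. 369.]
km [0.5811 0.0952 0.107 ] [213. 243.]
kf [0.6503 0.0849 0.107 ] [234. 120.]
h [ 0.0531 -0.028   0.082 ]
h [-0.0457 -0.0347  0.082 ]
h [ 0.0553 -0.0419  0.082 ]
h [-0.0462 -0.0421  0.082 ]
plate [ 0.096  -0.0162  0.032 ]
plate [-0.0931 -0.0179  0.032 ]
rnd [-0.0482  0.0233  0.032 ]
disc [0.55525768 0.37556762 0.022     ] [ 0.5504821 -0.350513   0.022    ]
sq [0.4248 0.3548 0.022 ] [0.0513 0.0526 0.0526 0.0512] [ -75.9 -165.8  102.5   12.8]
sq [ 0.4122 -0.3556  0.022 ] [0.0524 0.0516 0.0514 0.0521] [ -51.7 -143.4  128.9   37.8]
```

```bash
cat >> m.py <<'E'
DIE=np.array([.5685,.0062,-.1478])
def d2w(x,y,z): return R.from_euler("z",DIE[2]).as_matrix()@np.array([x,y,0])+[DIE[0],DIE[1],z]
def go(P,yaw=None,name=""):
    o=observe(); T=rot(o["tool_rot"]); d=T.T@(np.array(P)-o["position"])/.5
    r=np.zeros(3)
    if yaw is not None: r=(R.from_matrix(T).inv()*R.from_euler("xyz",[np.pi,0,yaw])).as_rotvec()/np.radians(120)
    print(name,np.round(d,4).tolist(),np.round(r,4).tolist(),"rows>=",round(max(np.linalg.norm(d)*10,np.linalg.norm(r)*120/8.59),1))
def blobs(im=None):
    im=grab_frame("top") if im is None else im; h=im.astype(int); m=((h.min(2)>138)&(h.max(2)-h.min(2)<26)).astype(np.uint8)
    m=cv2.morphologyEx(m,cv2.MORPH_OPEN,np.ones((5,5),np.uint8))
    n,l,s,c=cv2.connectedComponentsWithStats(m)
    for i in range(1,n):
        if 120<s[i,4]<600:
            mm=(l==i).astype(np.uint8); ct=cv2.findContours(cv2.resize(mm*255,None,fx=4,fy=4,interpolation=cv2.INTER_LINEAR)//128,0,1)[0][0]
            w=pix2w("top",*c[i],.022); print(c[i].round(1),s[i,4],w[:2].round(4),"rect",np.round(cv2.minAreaRect(ct)[1:][0],0),round(cv2.minAreaRect(ct)[2],1))
E
python3 - <<'E'
from m import *
blobs(cv2.imread("pics/top0.png")[:,:,::-1])
go(d2w(0,-.0355,.14),-.148,"above handle"); print(d2w(0,-.0355,.14))
E
```

```text
[190.6 148.4] 314 [0.7742 0.2484] rect [79. 79.] 90.0
[253.5 154.5] 130 [0.756 0.059] rect [71. 31.] 90.0
[144.8 220.5] 350 [0.555  0.3777] rect [79. 83.] 90.0
[392.3 224.5] 358 [ 0.55   -0.3511] rect [79. 83.] 90.0
[150.1 265.2] 307 [0.4237 0.3562] rect [75. 72.] 80.5
above handle [1.0143, -0.7555, 0.1823] [-0.0005, 0.0002, 0.2625] rows>= 12.8
[ 0.56327218 -0.02891296  0.14      ]
```

Emit:
play_rows(
  deltas=[
    [0.1,-0.0745,0,0,0,0.03,0],
    [0.18,-0.134,0,0,0,0.06,0],
    [0.26,-0.194,0,0,0,0.09,0],
    [0.34,-0.253,0,0,0,0.12,0],
    [0.42,-0.313,0,0,0,0.15,0],
    [0.5,-0.372,0,0,0,0.18,0],
    [0.58,-0.432,0,0,0,0.21,0],
    [0.66,-0.492,0,0,0,0.24,0],
    [0.74,-0.551,0,0,0,0.2625,0],
    [0.82,-0.611,0,0,0,0.2625,0],
  ],
  newtons=60,
)

```text
clock: 1.1
position: [0.4972, -0.1415, 0.2313]
tool_rot: [3.141, 0.0, -0.15]
force: [-0.4, -0.4, 0.7]
grip_width: 0.0853
finger_force: 0.0
```

Run:
```python
from m import *
go(d2w(0,-.0355,.14),-.148,"above handle");o=observe();print(o["clock"],o["position"],o["qpos"])
```

```text
above handle [0.097, -0.2425, 0.1825] [0.0001, 0.0, -0.0009] rows>= 3.2
1.1 [ 0.49719895 -0.14153827  0.23128645] [ 0.2180623   0.35105926 -0.07109298  1.87989003  0.03103845  0.91178199
 -1.58843753]
```

Emit:
play_rows(
  deltas=[
    [0.05,-0.12,0.09,0,0,0,0],
    [0.09,-0.21,0.16,0,0,0,0],
    [0.097,-0.2425,0.1825,0,0,0,0],
    [0.097,-0.2425,0.1825,0,0,0,0],
    [0.097,-0.2425,0.1825,0,0,0,0],
  ],
)

```text
clock: 1.6
position: [0.5621, -0.0292, 0.1386]
tool_rot: [3.142, 0.003, -0.145]
force: [-0.3, -1.3, 0.4]
grip_width: 0.0856
finger_force: 0.0
```

Run:
```python
from m import *
im=save("top","t1"); go(d2w(0,-.0355,.057),-.148,"handle"); o=observe();print(o["position"],o["tool_rot"])
cv2.imwrite("pics/c3.png",cv2.resize(im[160:275,195:345,::-1],None,fx=5,fy=5,interpolation=cv2.INTER_CUBIC))
```

```text
handle [0.0019, -0.0044, 0.1655] [0.0002, 0.0005, 0.0003] rows>= 1.7
[ 0.56209676 -0.03091241  0.1397388 ] [ 3.14109058e+00  1.11202983e-03 -1.47447541e-01]
```

View pics/c3.png

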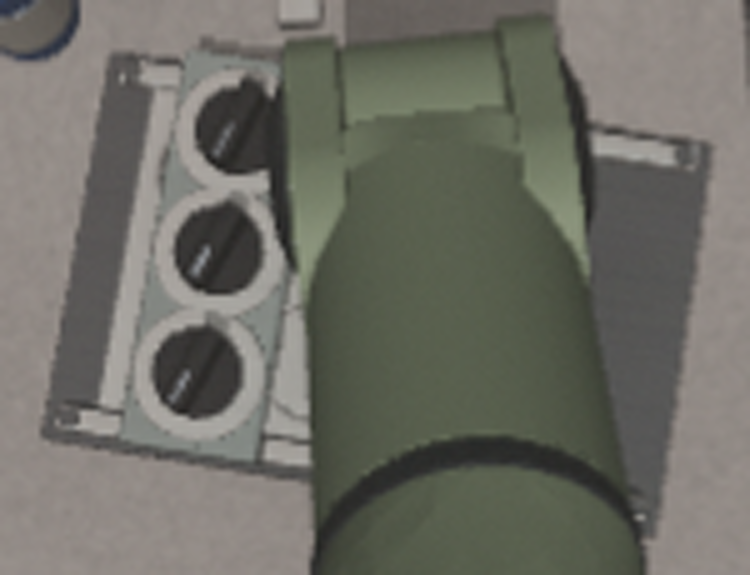

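Emit:
play_rows(
  deltas=[
    [0.0019,-0.0044,0.06,0,0,0,0],
    [0.0019,-0.0044,0.12,0,0,0,0],
    [0.0019,-0.0044,0.1655,0,0,0,0],
    [0.0019,-0.0044,0.1655,0,0,0,1],
    [0.0019,-0.0044,0.1655,0,0,0,1],
    [0.0019,-0.0044,0.1655,0,0,0,1],
    [0.0019,-0.0044,0.1655,0,0,0,1],
    [0.0019,-0.0044,0.1655,0,0,0,1],
    [0.0019,-0.0044,0.1655,0,0,0,1],
    [0.0019,-0.0044,0.1655,0,0,0,1],
  ],
  newtons=50,
)

```text
clock: 2.65
position: [0.5644, -0.0286, 0.0587]
tool_rot: [-3.141, -0.002, -0.148]
force: [-2.9, 1.0, 13.0]
grip_width: 0.0168
finger_force: 49.5
```

Run:
```python
from m import *
o=observe();print(o["position"],o["tool_rot"],o["force"],o["grip_width"],o["finger_force"])
p=R.from_euler("z",DIE[2]).as_matrix().T@(o["position"]-[DIE[0],DIE[1],0]); print(p)
```

```text
[ 0.56443244 -0.0286088   0.05867072] [-3.14120226e+00 -1.86587254e-03 -1.47994944e-01] [-2.89414417  0.97829834 12.98791937] 0.016842147041750976 49.50897753238678
[ 0.00110282 -0.03502829  0.05867072]
```

Emit:
play_rows(
  deltas=[
    [0,0.02,-0.002,0,0,0,1],
    [0,0.06,-0.002,0,0,0,1],
    [0,0.11,-0.002,0,0,0,1],
    [0,0.16,-0.002,0,0,0,1],
    [0,0.21,-0.002,0,0,0,1],
    [0,0.25,-0.002,0,0,0,1],
    [0,0.28,-0.002,0,0,0,1],
    [0,0.3,-0.002,0,0,0,1],
    [0,0.312,-0.002,0,0,0,1],
    [0,0.312,-0.002,0,0,0,1],
  ],
)

```text
clock: 3.65
position: [0.5416, -0.1812, 0.0588]
tool_rot: [-3.139, -0.001, -0.147]
force: [4.6, 9.1, -2.7]
grip_width: 0.0167
finger_force: 53.1
```

Run:
```python
from m import *
o=observe();print(o["position"],o["tool_rot"],o["force"],o["grip_width"],o["finger_force"])
p=R.from_euler("z",DIE[2]).as_matrix().T@(o["position"]-[DIE[0],DIE[1],0]); print(p)
```

```text
[ 0.54158149 -0.18123119  0.05876617] [-3.13920837e+00 -1.13234568e-03 -1.46875760e-01] [ 4.57461393  9.07592369 -2.69608011] 0.01669720872484917 53.13940644264221
[ 0.00097655 -0.1893518   0.05876617]
```

Emit:
play_rows(
  deltas=[
    [0,0.004,0,0,0,0,1],
    [0,0.008,0,0,0,0,1],
    [0,0.008,0,0,0,0,1],
  ],
)

```text
clock: 3.95
position: [0.5416, -0.1814, 0.0587]
tool_rot: [-3.136, -0.001, -0.144]
force: [5.3, 30.4, 1.1]
grip_width: 0.0168
finger_force: 53.7
```

Run:
```python
from m import *
o=observe();print(o["position"],o["force"])
p=R.from_euler("z",DIE[2]).as_matrix().T@(o["position"]-[DIE[0],DIE[1],0]); print(p)
```

```text
[ 0.54155692 -0.18137231  0.05869936] [ 5.25010024 30.41423166  1.14559062]
[ 0.00097303 -0.189495    0.05869936]
```

Emit:
play_rows(
  deltas=[
    [0,-0.008,0,0,0,0,0.5],
    [0,-0.008,0,0,0,0,0.2],
    [0,-0.008,0,0,0,0,0],
    [0,-0.008,0,0,0,0,0],
    [0,-0.008,-0.1,0,0,0,0],
    [0,-0.008,-0.2,0,0,0,0],
    [0,0.092,-0.2,0,0,0,0],
    [0,0.192,-0.2,0,0,0,0],
    [0,0.292,-0.2,0,0,0,0],
    [0,0.292,-0.2,0,0,0,0],
  ],
)

```text
clock: 4.95
position: [0.5154, -0.3393, 0.1583]
tool_rot: [3.138, 0.0, -0.157]
force: [-0.0, 1.5, -0.0]
grip_width: 0.0856
finger_force: 0.0
```

Run:
```python
from m import *
im=save("top","t2"); blobs(im)
cv2.imwrite("pics/c4.png",cv2.resize(im[160:275,220:370,::-1],None,fx=5,fy=5,interpolation=cv2.INTER_CUBIC))
```

```text
[190.  147.9] 355 [0.7759 0.2505] rect [87. 87.] 90.0
[253.5 154.2] 139 [0.757 0.059] rect [75. 31.] 90.0
[157.5 162. ] 313 [0.7322 0.3476] rect [ 68. 135.] 76.5
[303.3 165.5] 566 [ 0.7236 -0.0893] rect [106. 155.] 86.1
[179.7 193.7] 320 [0.6358 0.2757] rect [ 79. 131.] 90.0
[142.2 219.9] 442 [0.5568 0.3857] rect [119.  83.] -0.0
[150.  265.1] 320 [0.424  0.3566] rect [76. 76.] 78.7
[391.2 271.1] 191 [ 0.414  -0.3459] rect [79. 55.] 90.0
```

View pics/c4.png

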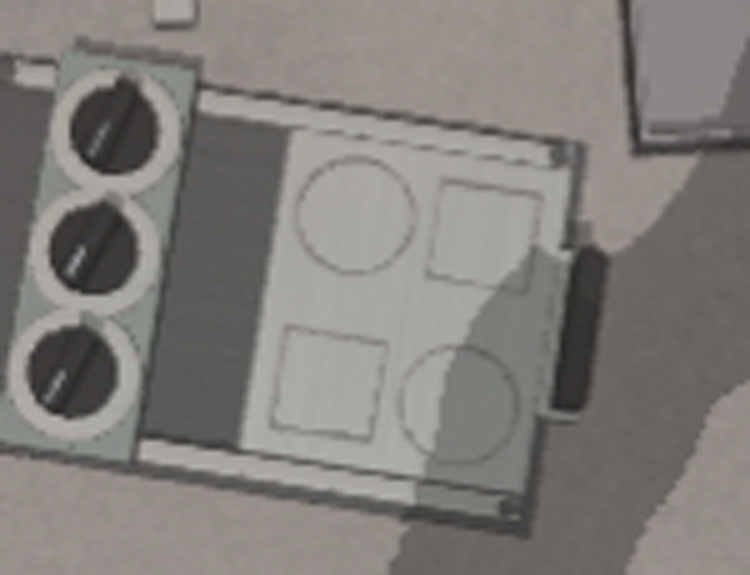

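```bash
cat >> m.py <<'E'
DIE=np.array([.5685,.0052,-.1482])
PK=dict(round1=(-.05,-.038),round2=(.05,.038),square1=(.05,-.038),square2=(-.05,.038))
def pk(n,z): a=PK[n]; return d2w(a[0],-.09+a[1],z)
E
python3 - <<'E'
from m import *
for n,(u,v) in dict(round2=(356,215),round1=(459,405),square1=(485,235),square2=(331,384)).items():
    w=pix2w("top",(u+.5)/5-.5+220,(v+.5)/5-.5+160,.032); print(n,w[:2].round(4),pk(n,0)[:2].round(4),((w-pk(n,.032))*1e3).round(1))
d2=(.5505,-.3505)
go((*d2,.12),-.148,"above d2");o=observe();print(o["position"])
E
```

```text
round2 [ 0.6103 -0.053 ] [ 0.6103 -0.0536] [0.  0.6 0. ]
round1 [ 0.5001 -0.1132] [ 0.5001 -0.114 ] [-0.   0.8  0. ]
square1 [ 0.5993 -0.128 ] [ 0.5991 -0.1288] [0.2 0.8 0. ]
square2 [ 0.5116 -0.0393] [ 0.5114 -0.0388] [ 0.2 -0.5  0. ]
above d2 [0.0713, 0.0195, 0.0763] [0.0007, 0.0002, -0.0028] rows>= 1.1
[ 0.516768   -0.33534693  0.15812868]
```

Run:
```python
from m import *
blobs(cv2.imread("pics/t1.png")[:,:,::-1])
go((.5503,-.3505,.10),1.4226,"above d2")
```

```text
[190.6 148.3] 319 [0.7744 0.2486] rect [79. 79.] 90.0
[253.5 154.2] 137 [0.757 0.059] rect [75. 31.] 90.0
[144.8 220.5] 352 [0.5551 0.3778] rect [79. 83.] 90.0
[392.4 224.5] 376 [ 0.55   -0.3516] rect [87. 87.] 90.0
[150.1 265.1] 312 [0.4238 0.3562] rect [75. 73.] 80.5
[394.5 272. ] 322 [ 0.4113 -0.3558] rect [79. 75.] 53.1
above d2 [0.071, 0.0195, 0.1163] [0.0004, 0.0007, -0.7527] rows>= 10.5
```

Emit:
play_rows(
  deltas=[
    [0.04,0.01,0.03,0,0,-0.07,0],
    [0.071,0.0195,0.06,0,0,-0.14,0],
    [0.071,0.0195,0.1,0,0,-0.21,0],
    [0.071,0.0195,0.1163,0,0,-0.28,0],
    [0.071,0.0195,0.1163,0,0,-0.35,0],
    [0.071,0.0195,0.1163,0,0,-0.42,0],
    [0.071,0.0195,0.1163,0,0,-0.49,0],
    [0.071,0.0195,0.1163,0,0,-0.56,0],
    [0.071,0.0195,0.1163,0,0,-0.63,0],
    [0.071,0.0195,0.1163,0,0,-0.7,0],
  ],
)

```text
clock: 6.0
position: [0.5525, -0.3454, 0.1002]
tool_rot: [-3.142, -0.0, 1.325]
force: [0.6, 0.2, -0.6]
grip_width: 0.0853
finger_force: 0.0
```

Run:
```python
from m import *
go((.5503,-.3505,.06),1.4226,"d2");go((.5503,-.3505,.005),1.4226,"d2")
im=save("scene","s2"); cv2.imwrite("pics/c5.png",cv2.resize(im[90:270,130:310,::-1],None,fx=3,fy=3,interpolation=cv2.INTER_CUBIC))
```

```text
d2 [-0.011, -0.0018, 0.0805] [-0.0, -0.0001, -0.0466] rows>= 0.8
d2 [-0.011, -0.0018, 0.1905] [-0.0, -0.0001, -0.0466] rows>= 1.9
```

View pics/c5.png

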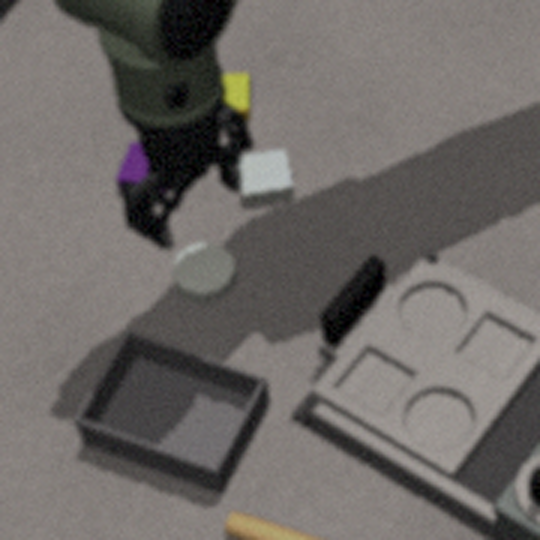

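Emit:
play_rows(
  deltas=[
    [-0.011,-0.0018,0.04,0,0,-0.0466,0],
    [-0.011,-0.0018,0.08,0,0,-0.0466,0],
    [-0.011,-0.0018,0.12,0,0,-0.0466,0],
    [-0.011,-0.0018,0.16,0,0,-0.0466,0],
    [-0.011,-0.0018,0.1905,0,0,-0.0466,0],
    [-0.011,-0.0018,0.1905,0,0,-0.0466,0],
    [-0.011,-0.0018,0.1905,0,0,-0.0466,1],
    [-0.011,-0.0018,0.1905,0,0,-0.0466,1],
    [-0.011,-0.0018,0.1905,0,0,-0.0466,1],
    [-0.011,-0.0018,0.1905,0,0,-0.0466,1],
  ],
  newtons=50,
)

```text
clock: 7.05
position: [0.5509, -0.3515, 0.0066]
tool_rot: [3.14, 0.001, 1.415]
force: [-1.9, 2.5, 7.6]
grip_width: 0.0622
finger_force: 53.0
```

Run:
```python
from m import *
o=observe();print(o["position"],o["tool_rot"],o["force"])
go((.5503,-.3505,.12),1.4226,"lift"); go(pk("round1",.12),1.4226,"pk")
```

```text
[ 0.55087461 -0.35145797  0.00661342] [3.13968796e+00 5.48039328e-04 1.41517291e+00] [-1.91149731  2.46630054  7.60747473]
lift [0.0016, -0.001, -0.2268] [0.0009, 0.0003, -0.0035] rows>= 2.3
pk [0.4533, -0.1734, -0.2274] [0.0009, 0.0003, -0.0035] rows>= 5.4
```

Emit:
play_rows(
  deltas=[
    [0,0,-0.06,0,0,0,1],
    [0,0,-0.14,0,0,0,1],
    [0.03,-0.012,-0.2274,0,0,0,1],
    [0.1,-0.04,-0.2274,0,0,0,1],
    [0.18,-0.07,-0.2274,0,0,0,1],
    [0.26,-0.1,-0.2274,0,0,-0.0035,1],
    [0.34,-0.13,-0.2274,0,0,-0.0035,1],
    [0.4,-0.155,-0.2274,0,0,-0.0035,1],
    [0.44,-0.168,-0.2274,0,0,-0.0035,1],
    [0.4533,-0.1734,-0.2274,0,0,-0.0035,1],
  ],
)

```text
clock: 8.05
position: [0.4995, -0.1119, 0.1197]
tool_rot: [3.14, -0.0, 1.425]
force: [-0.2, -1.3, -2.0]
grip_width: 0.0619
finger_force: 56.0
```

Run:
```python
from m import *
o=observe();print(o["position"],o["grip_width"],o["finger_force"])
go(pk("round1",.06),1.4226,"pk");go(pk("round1",.033),1.4226,"pk")
```

```text
[ 0.49953325 -0.1118841   0.11971374] 0.06190384954370241 56.02630019187927
pk [-0.004, 0.0017, 0.1194] [0.0007, -0.0, 0.0013] rows>= 1.2
pk [-0.004, 0.0016, 0.1734] [0.0007, -0.0, 0.0013] rows>= 1.7
```

Emit:
play_rows(
  deltas=[
    [-0.004,0.0017,0.04,0,0,0,1],
    [-0.004,0.0017,0.08,0,0,0,1],
    [-0.004,0.0017,0.12,0,0,0,1],
    [-0.004,0.0017,0.13,0,0,0,1],
    [-0.004,0.0017,0.13,0,0,0,1],
  ],
)

```text
clock: 8.55
position: [0.4999, -0.1165, 0.0536]
tool_rot: [-3.141, 0.0, 1.422]
force: [-0.4, 0.9, -0.7]
grip_width: 0.0612
finger_force: 55.9
```

Run:
```python
from m import *
o=observe();print(o["position"],o["grip_width"],o["force"])
go(pk("round1",.031),1.4226,"pk")
```

```text
[ 0.49989222 -0.11649928  0.05360349] 0.06122889912412843 [-0.43015788  0.85286465 -0.7215706 ]
pk [0.005, -0.0002, 0.0452] [-0.0003, 0.0001, -0.0001] rows>= 0.5
```

Emit:
play_rows(
  deltas=[
    [0.005,0,0.01,0,0,0,1],
    [0.005,0,0.02,0,0,0,1],
    [0.005,0,0.03,0,0,0,1],
    [0.005,0,0.04,0,0,0,1],
    [0.005,0,0.0452,0,0,0,1],
    [0.005,0,0.0452,0,0,0,1],
  ],
)

```text
clock: 9.15
position: [0.5022, -0.1136, 0.0312]
tool_rot: [3.138, -0.001, 1.423]
force: [9.3, -1.3, -7.2]
grip_width: 0.0615
finger_force: 59.5
```

Run:
```python
from m import *
o=observe();print(o["position"],o["grip_width"],o["force"],pk("round1",.031))
save("scene","s3"); im=cv2.imread("pics/s3.png");u,v=w2pix("scene",pk("round1",.04))[0].astype(int)
cv2.imwrite("pics/c6.png",cv2.resize(im[v-55:v+55,u-65:u+65],None,fx=5,fy=5,interpolation=cv2.INTER_CUBIC))
```

```text
[ 0.5021636  -0.11358688  0.03120618] 0.06154524511135704 [ 9.3006861  -1.32651014 -7.16915652] [ 0.50014784 -0.11401402  0.031     ]
```

View pics/c6.png

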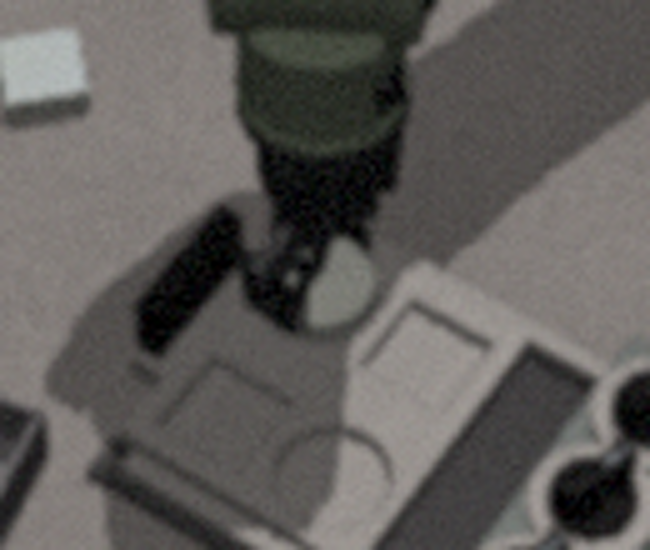

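Emit:
play_rows(
  deltas=[
    [0,0,0,0,0,0,0.3],
    [0,0,0,0,0,0,0],
    [0,0,0,0,0,0,0],
    [0,0,0,0,0,0,0],
    [0,0,-0.06,0,0,0,0],
    [0,0,-0.14,0,0,0,0],
    [-0.1,0,-0.18,0,0,0,0],
    [-0.2,0,-0.18,0,0,0,0],
    [-0.3,0,-0.18,0,0,0,0],
    [-0.4,0,-0.18,0,0,0,0],
  ],
)

```text
clock: 10.2
position: [0.4706, -0.31, 0.1214]
tool_rot: [3.141, 0.0, 1.423]
force: [1.9, -0.5, -0.5]
grip_width: 0.0856
finger_force: 0.0
```

Run:
```python
from m import *
im=save("top","t3"); blobs(im); print(observe()["position"])
cv2.imwrite("pics/c7.png",cv2.resize(im[190:290,280:420,::-1],None,fx=5,fy=5,interpolation=cv2.INTER_CUBIC))
```

```text
[190.6 148.3] 321 [0.7744 0.2486] rect [79. 79.] 90.0
[253.5 154.1] 138 [0.7571 0.059 ] rect [75. 31.] 90.0
[144.5 220.3] 368 [0.5555 0.3786] rect [87. 83.] -0.0
[150.1 265.2] 314 [0.4237 0.3562] rect [76. 73.] 80.5
[ 0.46776347 -0.31898916  0.1207918 ]
```

View pics/c7.png

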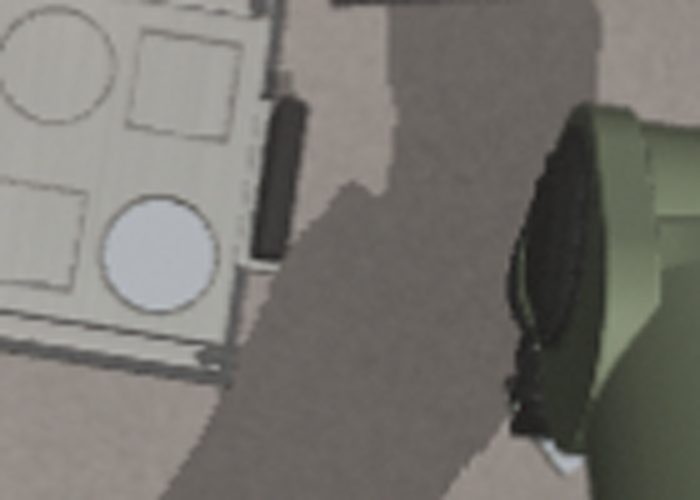

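Run:
```python
from m import *
o=observe(); print(o["position"])
go((.4128,-.3563,.06),.6615,"sq2")
```

```text
[ 0.46776347 -0.31898916  0.1207918 ]
sq2 [-0.0903, -0.0969, 0.1221] [0.0003, 0.0021, 0.3597] rows>= 5.0
```

Emit:
play_rows(
  deltas=[
    [-0.03,-0.03,0.02,0,0,0.07,0],
    [-0.06,-0.06,0.05,0,0,0.14,0],
    [-0.09,-0.09,0.08,0,0,0.21,0],
    [-0.105,-0.101,0.1,0,0,0.28,0],
    [-0.105,-0.101,0.12,0,0,0.35,0],
    [-0.105,-0.101,0.12,0,0,0.362,0],
    [-0.105,-0.101,0.12,0,0,0.362,0],
    [-0.105,-0.101,0.12,0,0,0.362,0],
  ],
)

```text
clock: 11.05
position: [0.4141, -0.3522, 0.0615]
tool_rot: [3.141, -0.0, 0.669]
force: [-0.0, -0.0, -0.8]
grip_width: 0.0853
finger_force: 0.0
```

Run:
```python
from m import *
o=observe(); print(o["position"],o["tool_rot"])
go((.4128,-.3563,.004),.6615,"sq2")
im=save("scene","s4");cv2.imwrite("pics/c8.png",cv2.resize(im[90:270,130:310,::-1],None,fx=3,fy=3,interpolation=cv2.INTER_CUBIC))
```

```text
[ 0.4141441  -0.35219252  0.06147345] [ 3.14113529e+00 -3.16160969e-04  6.68857091e-01]
sq2 [-0.0072, 0.0047, 0.1149] [0.0002, -0.0002, 0.0035] rows>= 1.2
```

View pics/c8.png

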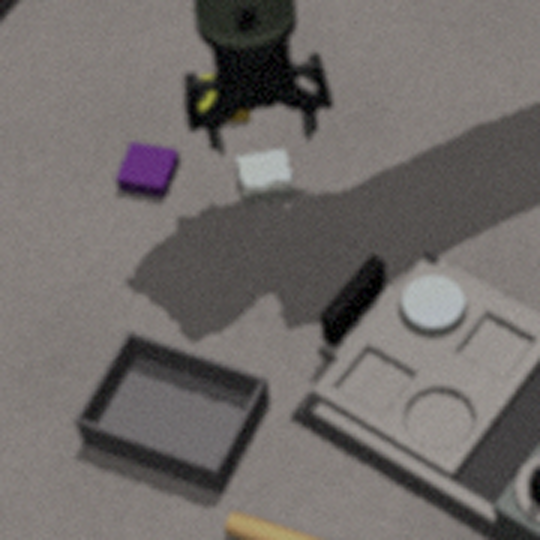

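Emit:
play_rows(
  deltas=[
    [-0.0072,0.0047,0.04,0,0,0.0035,0],
    [-0.0072,0.0047,0.08,0,0,0.0035,0],
    [-0.0072,0.0047,0.1149,0,0,0.0035,0],
    [-0.0072,0.0047,0.1149,0,0,0.0035,0],
    [-0.0072,0.0047,0.1149,0,0,0.0035,0],
    [-0.0072,0.0047,0.1149,0,0,0.0035,1],
    [-0.0072,0.0047,0.1149,0,0,0.0035,1],
    [-0.0072,0.0047,0.1149,0,0,0.0035,1],
    [-0.0072,0.0047,0.1149,0,0,0.0035,1],
    [-0.0072,0.0047,0.1149,0,0,0.0035,1],
  ],
)

```text
clock: 12.1
position: [0.4128, -0.3569, 0.0047]
tool_rot: [3.14, -0.0, 0.658]
force: [-2.2, 1.4, 13.4]
grip_width: 0.0528
finger_force: 50.9
```

```bash
echo 'DIE=np.array([.570,.0052,-.1482])' >> m.py
python3 - <<'E'
from m import *
o=observe(); print(o["position"],o["tool_rot"],o["grip_width"],o["finger_force"],o["force"])
go(pk("square1",.12),1.4226,"pk")
E
```

```text
[ 0.41278046 -0.35689597  0.00468256] [ 3.14002867e+00 -2.22666418e-04  6.57559729e-01] 0.052826501720148224 50.88745057582855 [-2.17861421  1.40755473 13.36178899]
pk [0.5761, -0.1312, -0.2307] [0.0008, 0.0002, -0.3653] rows>= 6.3
```

Emit:
play_rows(
  deltas=[
    [0,0,-0.06,0,0,0,1],
    [0,0,-0.14,0,0,0,1],
    [0.04,-0.01,-0.21,0,0,-0.05,1],
    [0.11,-0.025,-0.2307,0,0,-0.1,1],
    [0.19,-0.043,-0.2307,0,0,-0.15,1],
    [0.27,-0.061,-0.2307,0,0,-0.2,1],
    [0.35,-0.08,-0.2307,0,0,-0.26,1],
    [0.43,-0.098,-0.2307,0,0,-0.31,1],
    [0.5,-0.114,-0.2307,0,0,-0.35,1],
    [0.55,-0.125,-0.2307,0,0,-0.3653,1],
  ],
)

```text
clock: 13.1
position: [0.5931, -0.1365, 0.1193]
tool_rot: [3.141, -0.001, 1.428]
force: [-0.6, -0.3, -1.9]
grip_width: 0.0522
finger_force: 59.7
```

Emit:
play_rows(
  deltas=[
    [0.012,-0.022,0,0,0,0,1],
    [0.012,-0.022,0.06,0,0,0,1],
    [0.012,-0.022,0.09,0,0,0,1],
    [0.012,-0.022,0.1,0,0,0,1],
    [0.012,-0.022,0.1,0,0,0,1],
    [0.012,-0.022,0.1,0,0,0,1],
  ],
)

```text
clock: 13.7
position: [0.5822, -0.1316, 0.0696]
tool_rot: [3.141, -0.0, 1.422]
force: [0.2, -0.2, -1.6]
grip_width: 0.0528
finger_force: 59.6
```

Run:
```python
from m import *
o=observe(); print(o["position"],o["tool_rot"],o["grip_width"],o["finger_force"],o["force"])
go(pk("square1",.030),1.4226,"pk")
```

```text
[ 0.58220355 -0.1315826   0.0696181 ] [ 3.14084668e+00 -1.43808577e-05  1.42225335e+00] 0.052821565279918055 59.596720933914185 [ 0.1625794  -0.22532177 -1.64567512]
pk [0.011, 0.0354, 0.0793] [0.0004, -0.0, -0.0002] rows>= 0.9
```

Emit:
play_rows(
  deltas=[
    [0.006,0.018,0,0,0,0,1],
    [0.011,0.0354,0,0,0,0,1],
    [0.011,0.0354,0.03,0,0,0,1],
    [0.011,0.0354,0.04,0,0,0,1],
    [0.011,0.0354,0.05,0,0,0,1],
    [0.011,0.0354,0.06,0,0,0,1],
    [0.011,0.0354,0.07,0,0,0,1],
    [0.011,0.0354,0.0793,0,0,0,1],
    [0.011,0.0354,0.0793,0,0,0,1],
  ],
)

```text
clock: 14.6
position: [0.6014, -0.1287, 0.0295]
tool_rot: [3.139, -0.0, 1.422]
force: [6.4, -0.8, -2.4]
grip_width: 0.0523
finger_force: 64.4
```

Run:
```python
from m import *
o=observe(); print(o["position"],o["tool_rot"],o["grip_width"],o["finger_force"],o["force"],pk("square1",.03))
```

```text
[ 0.60137239 -0.12872513  0.02954303] [ 3.13873938e+00 -2.27440294e-04  1.42245683e+00] 0.052286909404197814 64.41530459560454 [ 6.39605445 -0.79209041 -2.44471123] [ 0.60055169 -0.12877983  0.03      ]
```

Emit:
play_rows(
  deltas=[
    [0,0,0,0,0,0,0.3],
    [0,0,0,0,0,0,0],
    [0,0,0,0,0,0,0],
    [0,0,0,0,0,0,0],
    [0,0,-0.07,0,0,0,0],
    [0,0,-0.16,0,0,0,0],
    [0,0,-0.24,0,0,0,0],
    [0.06,-0.015,-0.27,0,0,0,0],
    [0.14,-0.035,-0.27,0,0,0,0],
    [0.22,-0.06,-0.27,0,0,0,0],
  ],
)

```text
clock: 15.6
position: [0.5867, -0.0145, 0.1649]
tool_rot: [3.14, -0.0, 1.421]
force: [0.4, 0.3, -0.2]
grip_width: 0.0854
finger_force: 0.0
```

Emit:
play_rows(
  deltas=[
    [0.08,-0.022,0,0,0,0,0],
    [0.16,-0.044,0,0,0,0,0],
    [0.24,-0.066,0,0,0,0,0],
    [0.32,-0.088,0,0,0,0,0],
    [0.4,-0.11,0,0,0,0,0],
    [0.48,-0.13,0,0,0,0,0],
    [0.56,-0.15,0,0,0,0,0],
    [0.6,-0.16,0,0,0,0,0],
    [0.6,-0.16,0,0,0,0,0],
    [0.6,-0.16,0,0,0,0,0],
  ],
)

```text
clock: 16.6
position: [0.5517, 0.2931, 0.164]
tool_rot: [-3.141, 0.001, 1.423]
force: [0.8, -0.2, -0.5]
grip_width: 0.0855
finger_force: 0.0
```

Run:
```python
from m import *
o=observe(); print(o["position"],o["tool_rot"])
im=save("top","t5"); blobs(im)
a=cv2.resize(im[170:280,230:350,::-1],None,fx=4,fy=4,interpolation=cv2.INTER_CUBIC);b=cv2.resize(im[190:300,110:190,::-1],None,fx=4,fy=4,interpolation=cv2.INTER_CUBIC)
cv2.imwrite("pics/c9.png",np.hstack([b,a]))
```

```text
[0.5516732  0.29309288 0.1640243 ] [-3.14134381e+00  5.36934627e-04  1.42321579e+00]
[191.1 147.9] 297 [0.7757 0.2472] rect [75. 75.] 90.0
[253.5 154.2] 139 [0.757 0.059] rect [75. 31.] 90.0
[301.7 165.9] 257 [ 0.7222 -0.0847] rect [117.  55.] 14.0
[315.5 204.3] 425 [ 0.6075 -0.1255] rect [96. 98.] 9.5
```

View pics/c9.png

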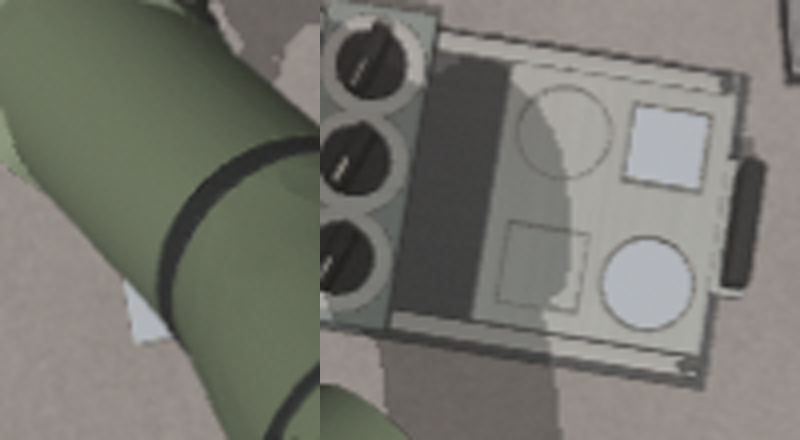

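```bash
cat >> m.py <<'E'
def shape(kind,x,y,a,s):
    if kind=="disc": t=np.linspace(0,2*np.pi,40); L=np.c_[np.cos(t),np.sin(t)]*.032*s
    else: L=np.array([[1,1],[1,-1],[-1,-1],[-1,1]])*.027*s; L=L@R.from_euler("z",a).as_matrix()[:2,:2].T
    return np.c_[L+[x,y],np.full(len(L),.022)]
def fit(n,im,kind,p0):
    g=im[:,:,2].astype(float)-im[:,:,0]; K=8
    def cost(p):
        q=w2pix(n,shape(kind,*(list(p)+[0])[:3],1)); o=np.floor(q.min(0)).astype(int)-8; e=np.ceil(q.max(0)).astype(int)+8
        m=np.zeros(((e[1]-o[1])*K,(e[0]-o[0])*K),np.uint8); cv2.fillPoly(m,[np.round((q-o+.5)*K-.5).astype(int)],255)
        m=cv2.resize(m,(e[0]-o[0],e[1]-o[1]),interpolation=cv2.INTER_AREA)/255.; c=g[o[1]:e[1],o[0]:e[0]]
        return -np.corrcoef(m.ravel(),c.ravel())[0,1]
    from scipy.optimize import minimize
    b=minimize(cost,p0,method="Nelder-Mead",options=dict(initial_simplex=np.array([p0]+[np.array(p0)+d for d in np.eye(len(p0))*([.012,.012,.1][:len(p0)])]),xatol=1e-4,fatol=1e-4))
    print(n,kind,b.x.round(4),round(-b.fun,3))
E
python3 - <<'E'
from m import *
L=lambda f:cv2.imread(f)[:,:,::-1]
d=(.5553,.376); q=(.4245,.3552,.227)
now=save("scene","s5")
for n,i in(("top",L("pics/top0.png")),("top",L("pics/t3.png")),("scene",L("pics/scene0.png")),("scene",L("pics/s4.png")),("scene",now)):
    fit(n,i,"disc",d); fit(n,i,"sq",q)
fit("top",L("pics/top0.png"),"disc",(.5505,-.3505)); fit("scene",L("pics/scene0.png"),"disc",(.5505,-.3505))
E
```

```text
top disc [0.555  0.3758] 0.99
top sq [0.4245 0.3555 0.2219] 0.982
top disc [0.555  0.3758] 0.99
top sq [0.4246 0.3554 0.2199] 0.982
scene disc [0.5627 0.3731] 0.961
scene sq [0.431  0.3525 0.1972] 0.95
scene disc [0.5626 0.3732] 0.96
scene sq [0.4309 0.3525 0.2073] 0.947
scene disc [0.5627 0.3731] 0.961
scene sq [0.432  0.3539 0.2669] 0.845
top disc [ 0.5496 -0.3501] 0.99
scene disc [ 0.5576 -0.3516] 0.918
```

Run:
```python
from m import *
go((.5562,.3753,.06),1.4226); go((.5562,.3753,.005),1.4226)
```

```text
[0.1662, -0.017, 0.2082] [0.0, 0.0003, -0.0006] rows>= 2.7
 [0.1663, -0.017, 0.3182] [0.0, 0.0003, -0.0006] rows>= 3.6
```

Emit:
play_rows(
  deltas=[
    [0.08,-0.008,0.05,0,0,0,0],
    [0.15,-0.016,0.1,0,0,0,0],
    [0.1663,-0.017,0.15,0,0,0,0],
    [0.1663,-0.017,0.19,0,0,0,0],
    [0.1663,-0.017,0.21,0,0,0,0],
    [0.1663,-0.017,0.21,0,0,0,0],
    [0.1663,-0.017,0.21,0,0,0,0],
  ],
)

```text
clock: 17.4
position: [0.5565, 0.3762, 0.0602]
tool_rot: [3.141, -0.0, 1.421]
force: [-0.1, -0.7, -0.1]
grip_width: 0.0853
finger_force: 0.0
```

Run:
```python
from m import *
print(observe()["position"]);fit("scene",save("scene","s6"),"disc",(.5627,.3731)); go((.5562,.3753,.005),1.4226)
```

```text
[0.55645667 0.37617917 0.06017026]
scene disc [0.5605 0.3727] 0.725
 [-0.0024, -0.0005, 0.111] [0.0005, -0.0004, -0.0005] rows>= 1.1
```

Emit:
play_rows(
  deltas=[
    [-0.0024,-0.0005,0.04,0,0,0,0],
    [-0.0024,-0.0005,0.08,0,0,0,0],
    [-0.0024,-0.0005,0.111,0,0,0,0],
    [-0.0024,-0.0005,0.111,0,0,0,0],
    [-0.0024,-0.0005,0.111,0,0,0,1],
    [-0.0024,-0.0005,0.111,0,0,0,1],
    [-0.0024,-0.0005,0.111,0,0,0,1],
    [-0.0024,-0.0005,0.111,0,0,0,1],
    [-0.0024,-0.0005,0.111,0,0,0,1],
    [-0.0024,-0.0005,0.111,0,0,0,1],
  ],
)

```text
clock: 18.45
position: [0.5558, 0.376, 0.0051]
tool_rot: [3.141, -0.001, 1.422]
force: [-1.3, -1.0, 4.0]
grip_width: 0.0622
finger_force: 53.9
```

```bash
echo 'DIE=np.array([.571,.0052,-.1482])' >> m.py
python3 - <<'E'
from m import *
o=observe(); print(o["position"],o["tool_rot"],o["grip_width"],o["finger_force"],o["force"])
go(pk("round2",.17),1.4226);
E
```

```text
[0.55579833 0.37599378 0.00511875] [ 3.14050635e+00 -1.02501153e-03  1.42244073e+00] 0.062214886136100454 53.88210475444794 [-1.3391997  -1.03361685  3.96306312]
 [-0.8326, 0.2401, -0.3304] [0.0005, -0.0005, -0.0001] rows>= 9.3
```

Emit:
play_rows(
  deltas=[
    [0,0,-0.07,0,0,0,1],
    [0,0,-0.15,0,0,0,1],
    [0,0,-0.24,0,0,0,1],
    [-0.04,0.012,-0.31,0,0,0,1],
    [-0.12,0.035,-0.3304,0,0,0,1],
    [-0.21,0.06,-0.3304,0,0,0,1],
    [-0.3,0.087,-0.3304,0,0,0,1],
    [-0.39,0.112,-0.3304,0,0,0,1],
    [-0.48,0.138,-0.3304,0,0,0,1],
    [-0.56,0.161,-0.3304,0,0,0,1],
  ],
)

```text
clock: 19.45
position: [0.5938, 0.0842, 0.1698]
tool_rot: [3.14, 0.0, 1.422]
force: [0.3, -0.3, -2.0]
grip_width: 0.0617
finger_force: 55.9
```

Emit:
play_rows(
  deltas=[
    [-0.08,0.023,0,0,0,0,1],
    [-0.16,0.046,0,0,0,0,1],
    [-0.22,0.065,0,0,0,0,1],
    [-0.26,0.075,0,0,0,0,1],
    [-0.2726,0.079,0.03,0,0,0,1],
    [-0.2726,0.079,0.1,0,0,0,1],
    [-0.2726,0.079,0.17,0,0,0,1],
    [-0.2726,0.079,0.2,0,0,0,1],
    [-0.2726,0.079,0.2,0,0,0,1],
    [-0.2726,0.079,0.2,0,0,0,1],
  ],
)

```text
clock: 20.45
position: [0.6131, -0.0533, 0.07]
tool_rot: [3.141, -0.0, 1.423]
force: [1.4, 0.0, -0.7]
grip_width: 0.062
finger_force: 55.8
```

Run:
```python
from m import *
o=observe(); print(o["position"],o["tool_rot"],o["grip_width"],o["finger_force"],o["force"])
go(pk("round2",.03),1.4226);
```

```text
[ 0.61310376 -0.05326813  0.06998991] [ 3.14067918e+00 -4.12943029e-04  1.42314131e+00] 0.06195736835412003 55.8079719543457 [ 1.37244246  0.0214289  -0.73968096]
 [-0.0008, -0.0006, 0.08] [0.0004, -0.0002, 0.0003] rows>= 0.8
```

Emit:
play_rows(
  deltas=[
    [-0.0008,-0.0006,0.02,0,0,0,1],
    [-0.0008,-0.0006,0.035,0,0,0,1],
    [-0.0008,-0.0006,0.045,0,0,0,1],
    [-0.0008,-0.0006,0.055,0,0,0,1],
    [-0.0008,-0.0006,0.065,0,0,0,1],
    [-0.0008,-0.0006,0.075,0,0,0,1],
    [-0.0008,-0.0006,0.08,0,0,0,1],
    [-0.0008,-0.0006,0.08,0,0,0,1],
  ],
)

```text
clock: 21.25
position: [0.6121, -0.0542, 0.0286]
tool_rot: [-3.141, -0.0, 1.423]
force: [0.9, 0.8, -1.0]
grip_width: 0.062
finger_force: 55.9
```

Run:
```python
from m import *
o=observe(); print(o["position"],o["tool_rot"],o["grip_width"],o["finger_force"],o["force"],pk("round2",.03))
```

```text
[ 0.61211757 -0.05417433  0.02861393] [-3.14133836e+00 -8.52238182e-05  1.42265708e+00] 0.06196683310185365 55.89247941970825 [ 0.89526486  0.77458703 -0.9873877 ] [ 0.6127737  -0.05361291  0.03      ]
```

Emit:
play_rows(
  deltas=[
    [0,0,0,0,0,0,0.3],
    [0,0,0,0,0,0,0],
    [0,0,0,0,0,0,0],
    [0,0,0,0,0,0,0],
    [0,0,-0.07,0,0,0,0],
    [0,0,-0.16,0,0,0,0],
    [0,0,-0.24,0,0,0,0],
    [0.04,-0.026,-0.27,0,0,0,0],
    [0.11,-0.07,-0.27,0,0,0,0],
    [0.19,-0.123,-0.27,0,0,0,0],
  ],
)

```text
clock: 22.25
position: [0.5653, 0.0488, 0.1646]
tool_rot: [3.14, -0.0, 1.42]
force: [1.3, 1.3, 0.3]
grip_width: 0.0857
finger_force: 0.0
```

Emit:
play_rows(
  deltas=[
    [0.08,-0.052,0,0,0,-0.03,0],
    [0.16,-0.104,0,0,0,-0.06,0],
    [0.24,-0.156,0,0,0,-0.09,0],
    [0.32,-0.208,0,0,0,-0.12,0],
    [0.4,-0.26,0,0,0,-0.15,0],
    [0.48,-0.312,0,0,0,-0.177,0],
    [0.53,-0.345,0.05,0,0,-0.177,0],
    [0.564,-0.367,0.1,0,0,-0.177,0],
    [0.564,-0.367,0.12,0,0,-0.177,0],
    [0.564,-0.367,0.12,0,0,-0.177,0],
  ],
)

```text
clock: 23.25
position: [0.425, 0.3543, 0.1029]
tool_rot: [-3.14, 0.001, 1.794]
force: [0.1, -0.5, -0.5]
grip_width: 0.0852
finger_force: 0.0
```

Run:
```python
from m import *
o=observe(); print(o["position"],o["tool_rot"])
fit("scene",save("scene","s7"),"sq",(.431,.3525,.20)); im=save("top","t7"); fit("top",im,"disc",(.611,-.053))
go((.4255,.3550,.06),1.793); go((.4255,.3550,.0045),1.793)
```

```text
[0.42495414 0.35427423 0.10285691] [-3.13971189e+00  1.18079312e-03  1.79413711e+00]
scene sq [0.4324 0.3542 0.2598] 0.579
top disc [ 0.6126 -0.0531] 0.899
 [0.002, -0.001, 0.089] [0.0002, 0.0001, -0.0004] rows>= 0.9
 [0.0021, -0.0011, 0.2] [0.0002, 0.0001, -0.0004] rows>= 2.0
```

Run:
```python
from m import *
im=cv2.imread("pics/s7.png"); cv2.imwrite("pics/c10.png",cv2.resize(im[165:300,225:475],None,fx=3,fy=3,interpolation=cv2.INTER_CUBIC))
```

```text
(no output)
```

View pics/c10.png

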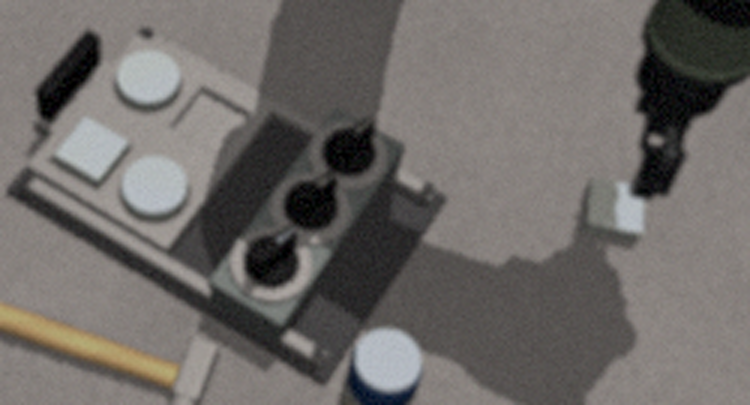

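Emit:
play_rows(
  deltas=[
    [0.002,-0.001,0.05,0,0,0,0],
    [0.002,-0.001,0.1,0,0,0,0],
    [0.002,-0.001,0.15,0,0,0,0],
    [0.002,-0.001,0.2,0,0,0,0],
    [0.002,-0.001,0.2,0,0,0,0],
    [0.002,-0.001,0.2,0,0,0,1],
    [0.002,-0.001,0.2,0,0,0,1],
    [0.002,-0.001,0.2,0,0,0,1],
    [0.002,-0.001,0.2,0,0,0,1],
    [0.002,-0.001,0.2,0,0,0,1],
  ],
)

```text
clock: 24.35
position: [0.4258, 0.356, 0.0059]
tool_rot: [3.139, -0.001, 1.793]
force: [-0.6, -2.5, 14.6]
grip_width: 0.0525
finger_force: 50.7
```

Run:
```python
from m import *
o=observe(); print(o["position"],o["tool_rot"],o["grip_width"],o["finger_force"],o["force"])
go(pk("square2",.17),1.4226);
```

```text
[0.42577756 0.35603175 0.0058512 ] [ 3.13919790e+00 -6.20607299e-04  1.79279984e+00] 0.052541708657912044 50.66561937332153 [-0.59896774 -2.4713908  14.64500017]
 [-0.809, -0.0012, -0.3288] [0.0011, -0.0005, 0.1768] rows>= 8.7
```

Emit:
play_rows(
  deltas=[
    [0,0,-0.07,0,0,0,1],
    [0,0,-0.15,0,0,0,1],
    [0,0,-0.24,0,0,0,1],
    [-0.04,0,-0.31,0,0,0.03,1],
    [-0.12,0,-0.3288,0,0,0.06,1],
    [-0.21,0,-0.3288,0,0,0.09,1],
    [-0.3,0,-0.3288,0,0,0.12,1],
    [-0.39,0,-0.3288,0,0,0.15,1],
    [-0.48,0,-0.3288,0,0,0.1768,1],
    [-0.56,0,-0.3288,0,0,0.1768,1],
  ],
)

```text
clock: 25.35
position: [0.4869, 0.0802, 0.1695]
tool_rot: [3.14, 0.0, 1.42]
force: [0.6, 0.5, -2.6]
grip_width: 0.0527
finger_force: 56.1
```

Emit:
play_rows(
  deltas=[
    [-0.074,0.03,0,0,0,0,1],
    [-0.148,0.06,0,0,0,0,1],
    [-0.2,0.08,0,0,0,0,1],
    [-0.225,0.087,0,0,0,0,1],
    [-0.232,0.09,0.03,0,0,0,1],
    [-0.232,0.09,0.1,0,0,0,1],
    [-0.232,0.09,0.17,0,0,0,1],
    [-0.232,0.09,0.2,0,0,0,1],
    [-0.232,0.09,0.2,0,0,0,1],
    [-0.232,0.09,0.2,0,0,0,1],
  ],
)

```text
clock: 26.35
position: [0.514, -0.0375, 0.0685]
tool_rot: [-3.141, -0.001, 1.425]
force: [0.5, 0.5, -1.9]
grip_width: 0.0524
finger_force: 56.0
```

Run:
```python
from m import *
o=observe(); print(o["position"],o["tool_rot"],o["grip_width"],o["finger_force"],o["force"])
go(pk("square2",.03)+[.0001,.0006,0],1.4226);
```

```text
[ 0.51397774 -0.0374851   0.06852719] [-3.14134203e+00 -6.17916323e-04  1.42460839e+00] 0.0523938762216829 55.97615897655487 [ 0.46992841  0.45387286 -1.9294958 ]
 [-0.0016, 0.0002, 0.0771] [-0.0001, -0.0003, 0.001] rows>= 0.8
```

Emit:
play_rows(
  deltas=[
    [-0.0016,0,0.02,0,0,0.001,1],
    [-0.0016,0,0.035,0,0,0.001,1],
    [-0.0016,0,0.045,0,0,0.001,1],
    [-0.0016,0,0.055,0,0,0.001,1],
    [-0.0016,0,0.065,0,0,0.001,1],
    [-0.0016,0,0.075,0,0,0.001,1],
    [-0.0016,0,0.0771,0,0,0.001,1],
    [-0.0016,0,0.0771,0,0,0.001,1],
  ],
)

```text
clock: 27.15
position: [0.5146, -0.0376, 0.0311]
tool_rot: [3.14, -0.002, 1.422]
force: [-9.7, 11.7, 36.6]
grip_width: 0.0526
finger_force: 63.8
```

Run:
```python
from m import *
o=observe(); print(o["position"],o["tool_rot"],o["grip_width"],o["finger_force"],o["force"],pk("square2",.03))
```

```text
[ 0.5145635  -0.0375887   0.03114138] [ 3.13990975e+00 -1.59962633e-03  1.42241859e+00] 0.0525598249984876 63.7865424156189 [-9.70308759 11.7094366  36.5511599 ] [ 0.51386986 -0.03884709  0.03      ]
```

Emit:
play_rows(
  deltas=[
    [0.001,0,-0.003,0,0,0,1],
    [0.001,0,-0.003,0,0,0,1],
  ],
)

```text
clock: 27.35
position: [0.5145, -0.0378, 0.0319]
tool_rot: [3.14, -0.001, 1.422]
force: [-2.4, 8.4, 10.2]
grip_width: 0.0529
finger_force: 60.6
```

Run:
```python
from m import *
o=observe(); print(o["position"],o["tool_rot"],o["grip_width"],o["finger_force"],o["force"])
im=save("scene","s8"); u,v=w2pix("scene",pk("square2",.04))[0].astype(int)
cv2.imwrite("pics/c11.png",cv2.resize(im[v-55:v+55,u-65:u+65,::-1],None,fx=5,fy=5,interpolation=cv2.INTER_CUBIC))
```

```text
[ 0.51454741 -0.03776034  0.03188029] [ 3.14028896e+00 -1.44496444e-03  1.42191206e+00] 0.052876410923350624 60.62304496765137 [-2.44502023  8.42887092 10.1617184 ]
```

Emit:
play_rows(
  deltas=[
    [0.001,0,0,0,0,0,0.35],
    [0.001,0,0,0,0,0,0],
    [0.001,0,0,0,0,0,0],
    [0.001,0,0,0,0,0,0],
    [0.001,0,-0.05,0,0,0,0],
    [0.001,0,-0.12,0,0,0,0],
    [-0.05,0,-0.18,0,0,0,0],
    [-0.14,0,-0.18,0,0,0,0],
    [-0.24,0,-0.18,0,0,0,0],
    [-0.34,0,-0.18,0,0,0,0],
  ],
)

```text
clock: 28.4
position: [0.4881, -0.2091, 0.1216]
tool_rot: [3.141, 0.0, 1.421]
force: [1.6, -0.6, 0.6]
grip_width: 0.0853
finger_force: 0.0
```

Emit:
play_rows(
  deltas=[
    [-0.08,0,0,0,0,0,0],
    [-0.12,0,0,0,0,0,0],
    [-0.12,0,0,0,0,0,0],
  ],
)

```text
clock: 28.7
position: [0.4784, -0.27, 0.121]
tool_rot: [-3.141, 0.001, 1.416]
force: [-0.0, 0.5, -0.0]
grip_width: 0.0854
finger_force: 0.0
```

Run:
```python
from m import *
im=save("top","t9"); s=save("scene","s9")
a=cv2.resize(im[175:285,235:345,::-1],None,fx=4,fy=4,interpolation=cv2.INTER_CUBIC)
u,v=w2pix("scene",d2w(0,-.09,.04))[0].astype(int)
b=cv2.resize(s[v-55:v+55,u-44:u+44,::-1],None,fx=4,fy=4,interpolation=cv2.INTER_CUBIC)
cv2.imwrite("pics/c12.png",np.hstack([a,b])); print(observe()["position"])
```

```text
[ 0.47945791 -0.26647017  0.12114635]
```

View pics/c12.png

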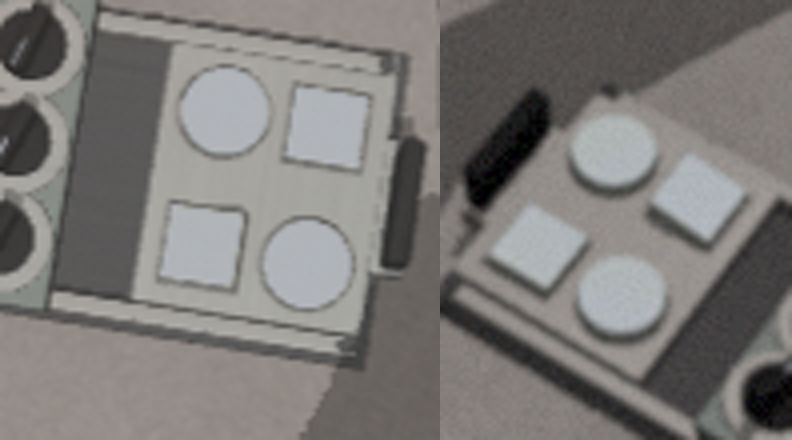

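```bash
cat > q.py <<'E'
from m import *
import m
L=lambda f:cv2.imread(f)[:,:,::-1]
def f2(t,s):
  for nm in("square1","square2"):
    p=pk(nm,0)
    for n,f in(("top",t),("scene",s)):
        for z in (.045,.054):
            o=m.shape; m.shape=lambda *a,o=o,z=z:np.c_[o(*a)[:,:2],np.full(len(o(*a)),z)]
            print(nm,z,end=" "); fit(n,L(f),"sq",(p[0],p[1],-.148)); m.shape=o
  print(pk("square1",0),pk("square2",0))
if __name__=="__main__": f2("pics/t9.png","pics/s9.png")
E
python3 q.py
```

```text
square1 0.045 top sq [ 0.5984 -0.1263 -0.0827] 0.859
square1 0.054 top sq [ 0.5959 -0.126  -0.091 ] 0.856
square1 0.045 scene sq [ 0.6086 -0.1298 -0.123 ] 0.613
square1 0.054 scene sq [ 0.6093 -0.1259 -0.1327] 0.61
square2 0.045 top sq [ 0.5109 -0.0358 -0.0968] 0.882
square2 0.054 top sq [ 0.5099 -0.0356 -0.0968] 0.875
square2 0.045 scene sq [ 0.5137 -0.0402 -0.1169] 0.756
square2 0.054 scene sq [ 0.5212 -0.0381 -0.1925] 0.741
[ 0.60155169 -0.12877983  0.        ] [ 0.51386986 -0.03884709  0.        ]
```

Run:
```python
from m import *
im=cv2.imread("pics/t9.png")
g=cv2.resize(im[175:285,235:345].astype(np.float32),None,fx=8,fy=8,interpolation=cv2.INTER_CUBIC); b=g[:,:,0]-g[:,:,2]
for nm in PK:
    for z in(.045,):
        u=((w2pix("top",pk(nm,z))[0]-[235,175]+.5)*8).astype(int); c=b[u[1]-20:u[1]+20,u[0]-20:u[0]+20].mean(); s=b[u[1]-130:u[1]+130,u[0]-130:u[0]+130]
        lo=np.percentile(s,10); m=(b>(c+lo)/2).astype(np.uint8); n,l=cv2.connectedComponents(m); mm=(l==l[u[1],u[0]]).astype(np.uint8)
        ct=max(cv2.findContours(mm,0,1)[0],key=cv2.contourArea); r=cv2.minAreaRect(ct); M=cv2.moments(ct); cc=np.array([M["m10"],M["m01"]])/M["m00"]
        w=pix2w("top",*((cc+.5)/8-.5+[235,175]),z); print(nm,c.round(1),lo.round(1),np.round(r[1],0),round(r[2],1),((w-pk(nm,z))*1e3).round(1),"area",np.sqrt(M["m00"]).round(1))
```

```text
round1 9.1 -5.9 [176. 178.] 56.3 [-3.7  1.7 -0. ] area 155.8
round2 9.0 -8.1 [173. 171.] 90.0 [-4.   0.8 -0. ] area 153.9
square1 8.9 -7.6 [152. 152.] 8.1 [-3.6  2.9 -0. ] area 144.7
square2 8.1 -6.5 [150. 154.] 9.5 [-2.2  2.  -0. ] area 143.6
```

Run:
```python
from m import *
print(observe()["position"])
go((.5135,-.0375,.121),1.4226)
```

```text
[ 0.47945791 -0.26647017  0.12114635]
 [0.463, -0.0014, 0.0005] [-0.0001, -0.0002, -0.0012] rows>= 4.6
```

Emit:
play_rows(
  deltas=[
    [0.06,0,0,0,0,0,0],
    [0.15,0,0,0,0,0,0],
    [0.24,-0.001,0,0,0,0,0],
    [0.33,-0.001,0,0,0,0,0],
    [0.41,-0.001,0,0,0,0,0],
    [0.45,-0.001,0,0,0,0,0],
    [0.463,-0.0014,0.03,0,0,0,0],
    [0.463,-0.0014,0.08,0,0,0,0],
    [0.463,-0.0014,0.12,0,0,0,0],
    [0.463,-0.0014,0.12,0,0,0,0],
  ],
)

```text
clock: 29.8
position: [0.5121, -0.036, 0.0596]
tool_rot: [-3.138, -0.0, 1.423]
force: [0.1, -0.4, 1.5]
grip_width: 0.0854
finger_force: 0.0
```

Run:
```python
from m import *
print(observe()["position"])
go((.5135,-.0375,.034),1.4226)
```

```text
[ 0.51210649 -0.03603532  0.05955573]
 [-0.0025, 0.0034, 0.0511] [-0.0016, -0.0, 0.0003] rows>= 0.5
```

Emit:
play_rows(
  deltas=[
    [-0.0025,0.0034,0.02,0,0,0,0],
    [-0.0025,0.0034,0.04,0,0,0,0],
    [-0.0025,0.0034,0.0511,0,0,0,0],
    [-0.0025,0.0034,0.0511,0,0,0,0],
    [-0.0025,0.0034,0.0511,0,0,0,1],
    [-0.0025,0.0034,0.0511,0,0,0,1],
    [-0.0025,0.0034,0.0511,0,0,0,1],
    [-0.0025,0.0034,0.0511,0,0,0,1],
    [-0.0025,0.0034,0.0511,0,0,0,1],
  ],
  newtons=30,
)

```text
clock: 30.7
position: [0.5154, -0.039, 0.0363]
tool_rot: [3.141, -0.0, 1.421]
force: [-0.9, -0.2, 6.4]
grip_width: 0.053
finger_force: 30.6
```

Run:
```python
from m import *
o=observe(); print(o["position"],o["tool_rot"],o["grip_width"],o["finger_force"],o["force"])
```

```text
[ 0.51538614 -0.03904433  0.03628087] [ 3.14063587e+00 -5.57528430e-05  1.42076113e+00] 0.05301221125046065 30.581311583518982 [-0.92066055 -0.18630362  6.37090039]
```

Emit:
play_rows(
  deltas=[
    [0.001,-0.0037,0,0,0,0,1],
    [0.001,-0.0037,0,0,0,0,1],
    [0.001,-0.0037,0.004,0,0,0,1],
    [0.001,-0.0037,0.004,0,0,0,1],
  ],
)

```text
clock: 31.1
position: [0.5139, -0.0385, 0.0345]
tool_rot: [3.14, 0.0, 1.421]
force: [1.5, -3.3, 15.6]
grip_width: 0.0534
finger_force: 33.0
```

Run:
```python
from m import *
o=observe(); print(o["position"],o["tool_rot"],o["grip_width"],o["finger_force"],o["force"])
```

```text
[ 0.51393078 -0.03853329  0.03454453] [3.14002162e+00 3.84535070e-04 1.42060187e+00] 0.05336921603561621 33.0412620306015 [ 1.52478121 -3.2930571  15.5662364 ]
```

Emit:
play_rows(
  deltas=[
    [0,0,0,0,0,0,0.4],
    [0,0,0,0,0,0,0.2],
    [0,0,0,0,0,0,0.2],
    [0,0,-0.06,0,0,0,0.2],
    [0,0,-0.09,0,0,0,1],
    [0,0,-0.09,0,0,0,1],
    [0,0,-0.09,0,0,0,1],
    [0,0,-0.09,0,0,0,1],
    [0,0,-0.05,0,0,0,1],
    [0,0,-0.05,0,0,0,1],
  ],
)

```text
clock: 32.1
position: [0.5118, -0.0381, 0.0566]
tool_rot: [-3.138, 0.0, 1.421]
force: [-0.4, 0.9, -0.5]
grip_width: -0.0002
finger_force: 0.0
```

Run:
```python
from m import *
o=observe(); print(o["position"],o["grip_width"],o["force"]); go((.5139,-.0385,.045),1.4226)
```

```text
[ 0.51181971 -0.03813051  0.05661716] -0.00019189244220628042 [-0.42804818  0.8814756  -0.50553526]
 [-0.0001, 0.0043, 0.0232] [-0.0017, 0.0001, -0.0007] rows>= 0.2
```

Emit:
play_rows(
  deltas=[
    [0,0.004,0.008,0,0,0,1],
    [0,0.004,0.014,0,0,0,1],
    [0,0.004,0.017,0,0,0,1],
    [0,0.004,0.017,0,0,0,1],
  ],
)

```text
clock: 32.5
position: [0.5152, -0.0385, 0.0503]
tool_rot: [-3.142, 0.0, 1.421]
force: [-0.6, 0.6, 0.3]
grip_width: -0.0003
finger_force: 0.0
```

Run:
```python
from m import *
o=observe(); print(o["position"],o["grip_width"],o["force"])
```

```text
[ 0.51522053 -0.03852745  0.05026927] -0.00025790977631645227 [-0.60013561  0.59822024  0.27618776]
```

Emit:
play_rows(
  deltas=[
    [0,-0.003,0.004,0,0,0,1],
    [0,-0.003,0.007,0,0,0,1],
    [0,-0.003,0.007,0,0,0,1],
  ],
)

```text
clock: 32.8
position: [0.5136, -0.0383, 0.0467]
tool_rot: [-3.141, 0.0, 1.421]
force: [0.0, -0.9, 0.8]
grip_width: -0.0001
finger_force: 0.0
```

Emit:
play_rows(
  deltas=[
    [0,0,0.003,0,0,0,1],
    [0,0,0.003,0,0,0,1],
  ],
)

```text
clock: 33.0
position: [0.5138, -0.0383, 0.0452]
tool_rot: [3.142, -0.0, 1.421]
force: [-0.4, -0.0, 0.1]
grip_width: 0.0001
finger_force: 0.0
```

Emit:
play_rows(
  deltas=[
    [0,0,0.003,0,0,0,1],
    [0,0,0.003,0,0,0,1],
  ],
)

```text
clock: 33.2
position: [0.514, -0.0383, 0.045]
tool_rot: [3.141, 0.001, 1.421]
force: [-8.6, -0.1, 30.7]
grip_width: -0.0001
finger_force: 15.8
```

Emit:
play_rows(
  deltas=[
    [0,0,-0.06,0,0,0,1],
    [0,0,-0.14,0,0,-0.05,0],
    [-0.08,0.03,-0.18,0,0,-0.12,0],
    [-0.16,0.06,-0.18,0,0,-0.19,0],
    [-0.24,0.085,-0.18,0,0,-0.26,0],
    [-0.275,0.097,-0.18,0,0,-0.33,0],
    [-0.275,0.097,-0.18,0,0,-0.4,0],
    [-0.275,0.097,-0.18,0,0,-0.47,0],
    [-0.275,0.097,-0.18,0,0,-0.54,0],
    [-0.275,0.097,-0.18,0,0,-0.61,0],
  ],
  newtons=50,
)

```text
clock: 34.2
position: [0.5411, -0.1816, 0.1337]
tool_rot: [-3.142, -0.0, 2.704]
force: [-0.4, 0.4, -0.1]
grip_width: 0.0857
finger_force: 0.0
```

Emit:
play_rows(
  deltas=[
    [0,0,0,0,0,-0.07,0],
    [0,0,0,0,0,-0.14,0],
    [0,0,0,0,0,-0.14,0],
    [0,0,0,0,0,-0.14,0],
  ],
)

```text
clock: 34.6
position: [0.5411, -0.1816, 0.1336]
tool_rot: [3.141, -0.0, 2.987]
force: [0.0, -0.2, -0.2]
grip_width: 0.0853
finger_force: 0.0
```

Run:
```python
from m import *
o=observe(); print(o["position"],o["tool_rot"],o["qpos"])
go((.5430,-.1814,.0585),2.9934)
```

```text
[ 0.54105841 -0.18155761  0.1335879 ] [ 3.14127802e+00 -2.54131805e-04  2.98697258e+00] [ 0.83955994  0.72348982 -0.91861939  1.79956927  0.68846189  0.97491814
  1.0469577 ]
 [-0.0038, 0.0009, 0.1502] [0.0002, -0.0001, -0.0031] rows>= 1.5
```

Emit:
play_rows(
  deltas=[
    [-0.0038,0.0009,0.05,0,0,-0.0031,0],
    [-0.0038,0.0009,0.1,0,0,-0.0031,0],
    [-0.0038,0.0009,0.15,0,0,-0.0031,0],
    [-0.0038,0.0009,0.15,0,0,-0.0031,0],
    [-0.0038,0.0009,0.15,0,0,-0.0031,1],
    [-0.0038,0.0009,0.15,0,0,-0.0031,1],
    [-0.0038,0.0009,0.15,0,0,-0.0031,1],
    [-0.0038,0.0009,0.15,0,0,-0.0031,1],
    [-0.0038,0.0009,0.15,0,0,-0.0031,1],
    [-0.0038,0.0009,0.15,0,0,-0.0031,1],
  ],
)

```text
clock: 35.6
position: [0.5434, -0.1814, 0.0595]
tool_rot: [-3.141, 0.001, 2.998]
force: [-2.4, 0.5, 10.1]
grip_width: 0.0171
finger_force: 49.7
```

Run:
```python
from m import *
o=observe(); print(o["position"],o["tool_rot"],o["grip_width"],o["force"])
go(o["position"]+d2w(0,.18,0)-d2w(0,0,0))
```

```text
[ 0.5434036  -0.18139932  0.05949021] [-3.14135114e+00  7.39079610e-04  2.99771150e+00] 0.017083902602192905 [-2.37668452  0.52979317 10.13171481]
 [-0.0016, 0.36, -0.0001] [0.0, 0.0, 0.0] rows>= 3.6
```

Emit:
play_rows(
  deltas=[
    [0,0.02,0,0,0,0,1],
    [0,0.045,0,0,0,0,1],
    [0,0.07,0,0,0,0,1],
    [0,0.1,0,0,0,0,1],
    [0,0.13,0,0,0,0,1],
    [0,0.16,0,0,0,0,1],
    [0,0.19,0,0,0,0,1],
    [0,0.22,0,0,0,0,1],
    [0,0.25,0,0,0,0,1],
    [0,0.27,0,0,0,0,1],
  ],
)

```text
clock: 36.6
position: [0.5634, -0.0475, 0.0595]
tool_rot: [-3.141, 0.002, 2.998]
force: [2.6, -4.9, 10.0]
grip_width: 0.017
finger_force: 50.8
```

Emit:
play_rows(
  deltas=[
    [0,0.025,0,0,0,0,1],
    [0,0.05,0,0,0,0,1],
    [0,0.07,0,0,0,0,1],
    [0,0.085,0,0,0,0,1],
    [0,0.09,0,0,0,0,1],
    [0,0.09,0,0,0,0,1],
    [0,0.095,0,0,0,0,1],
    [0,0.095,0,0,0,0,1],
  ],
)

```text
clock: 37.4
position: [0.57, -0.0033, 0.0595]
tool_rot: [-3.138, 0.002, 2.996]
force: [0.7, -15.2, 13.4]
grip_width: 0.0168
finger_force: 51.7
```

Run:
```python
from m import *
o=observe(); print(o["position"],o["tool_rot"],o["grip_width"],o["force"])
print(R.from_euler("z",DIE[2]).as_matrix().T@(o["position"]-[.5434,-.1814,0]))
```

```text
[ 0.56997838 -0.00331473  0.05949877] [-3.13792476e+00  1.64365217e-03  2.99595050e+00] 0.016779912900831116 [  0.72765475 -15.16164718  13.39801855]
[-8.69768550e-06  1.80057693e-01  5.94987665e-02]
```

Emit:
play_rows(
  deltas=[
    [0,-0.006,0,0,0,0,0.6],
    [0,-0.006,0,0,0,0,0.2],
    [0,-0.006,0,0,0,0,0],
    [0,-0.006,0,0,0,0,0],
    [0,-0.006,-0.08,0,0,0,0],
    [0,-0.006,-0.17,0,0,0,0],
    [0,-0.08,-0.22,0,0,0,0],
    [0,-0.17,-0.22,0,0,0,0],
    [0,-0.26,-0.22,0,0,0,0],
    [0,-0.3,-0.22,0,0,0,0],
  ],
)

```text
clock: 38.4
position: [0.5468, -0.1534, 0.1685]
tool_rot: [-3.14, -0.001, 2.994]
force: [0.1, -0.3, -0.8]
grip_width: 0.0857
finger_force: 0.0
```

Run:
```python
from m import *
im=save("top","t10")
cv2.imwrite("pics/c13.png",cv2.resize(im[165:265,205:305,::-1],None,fx=6,fy=6,interpolation=cv2.INTER_CUBIC))
for x in(-.07,0,.07):
    for L in (-.0245,0,.0245): print(x,L,((w2pix("top",d2w(x+L,.09,.107))[0]-[205,165]+.5)*6).round(0))
```

```text
-0.07 -0.0245 [163. 459.]
-0.07 0 [172. 406.]
-0.07 0.0245 [181. 353.]
0 -0.0245 [189. 308.]
0 0 [198. 256.]
0 0.0245 [207. 204.]
0.07 -0.0245 [215. 159.]
0.07 0 [224. 108.]
0.07 0.0245 [233.  57.]
```

View pics/c13.png

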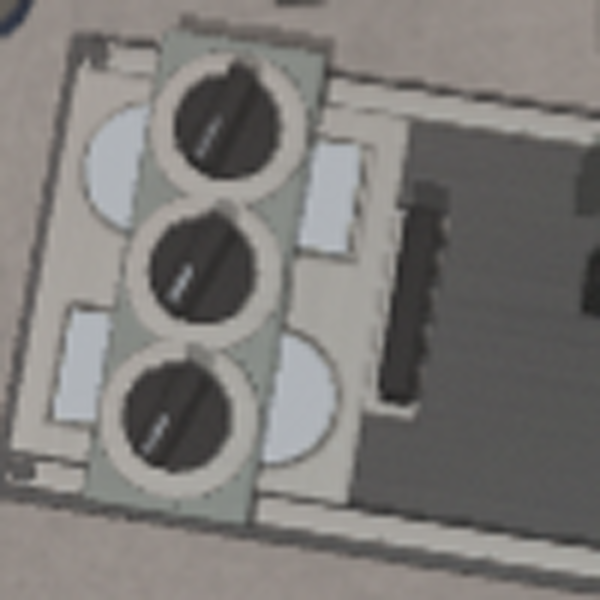

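Run:
```python
from m import *
im=cv2.imread("pics/t10.png").astype(np.float32)
ims=[im]+[grab_frame("top")[:,:,::-1].astype(np.float32) for _ in range(8)]
im=np.mean(ims,0)
a=cv2.resize(im[170:255,213:263],None,fx=7,fy=7,interpolation=cv2.INTER_CUBIC)
s=np.mean([grab_frame("scene")[:,:,::-1].astype(np.float32) for _ in range(6)],0)
u,v=w2pix("scene",d2w(0,.09,.09))[0].astype(int)
b=cv2.resize(s[v-42:v+43,u-30:u+30],None,fx=7,fy=7,interpolation=cv2.INTER_CUBIC)
o=np.hstack([a,b]); o=np.clip((o-15)*3.0,0,255); cv2.imwrite("pics/c14.png",o.astype(np.uint8)); print(o.shape)
```

```text
(595, 770, 3)
```

View pics/c14.png

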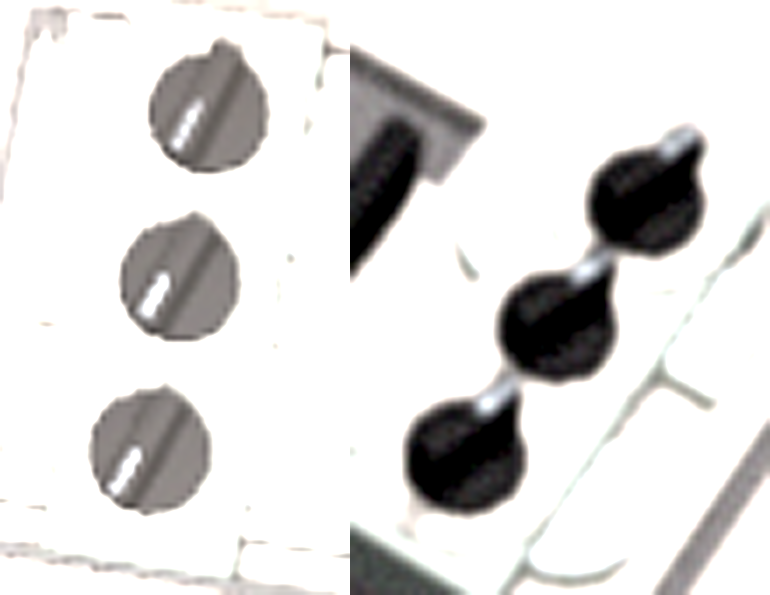

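Run:
```python
from m import *
o=observe(); print(o["position"],o["tool_rot"])
for x in(-.07,0,.07): print(d2w(x,.09,.083))
go(d2w(-.07,.09,.14),2.583)
```

```text
[ 0.54781479 -0.14899934  0.16875839] [ 3.14154454e+00 -9.86378443e-06  2.99842948e+00]
[0.51505654 0.10454953 0.083     ]
[0.58428923 0.09421346 0.083     ]
[0.65352192 0.08387739 0.083     ]
 [0.1372, 0.4926, 0.0575] [0.0, -0.0, 0.1984] rows>= 5.1
```

Emit:
play_rows(
  deltas=[
    [0.02,0.07,0,0,0,0.03,0],
    [0.045,0.16,0,0,0,0.06,0],
    [0.07,0.25,0,0,0,0.1,0.3],
    [0.09,0.34,0,0,0,0.14,0.3],
    [0.12,0.43,0,0,0,0.18,0.3],
    [0.132,0.475,0.02,0,0,0.1984,0.3],
    [0.1372,0.4926,0.0575,0,0,0.1984,0.3],
    [0.1372,0.4926,0.0575,0,0,0.1984,0.3],
    [0.1372,0.4926,0.0575,0,0,0.1984,0.3],
  ],
)

```text
clock: 40.05
position: [0.5151, 0.104, 0.1402]
tool_rot: [-3.141, -0.0, 2.583]
force: [-0.4, -0.9, -0.7]
grip_width: 0.0598
finger_force: 0.0
```

Run:
```python
from m import *
o=observe(); print(o["position"],o["tool_rot"],o["qpos"].round(2))
go(d2w(-.07,.09,.083),2.583)
```

```text
[0.51507049 0.10400444 0.14019571] [-3.14107057e+00 -3.62494979e-04  2.58291128e+00] [ 0.3   0.62 -0.85  1.91  0.6   0.88  0.15]
 [0.0006, 0.001, 0.1144] [-0.0002, -0.0002, -0.0] rows>= 1.1
```

Emit:
play_rows(
  deltas=[
    [0.0006,0.001,0.05,0,0,0,0.3],
    [0.0006,0.001,0.09,0,0,0,0.3],
    [0.0006,0.001,0.1144,0,0,0,0.3],
    [0.0006,0.001,0.1144,0,0,0,0.3],
    [0.0006,0.001,0.1144,0,0,0,1],
    [0.0006,0.001,0.1144,0,0,0,1],
    [0.0006,0.001,0.1144,0,0,0,1],
    [0.0006,0.001,0.1144,0,0,0,1],
    [0.0006,0.001,0.1144,0,0,0,1],
  ],
  newtons=50,
)

```text
clock: 40.95
position: [0.5153, 0.1047, 0.0836]
tool_rot: [-3.141, 0.001, 2.582]
force: [-3.5, -3.7, 11.8]
grip_width: 0.0131
finger_force: 49.4
```

Run:
```python
from m import *
o=observe(); print(o["position"],o["tool_rot"],o["grip_width"],o["force"],o["moment"])
go(o["position"],.793)
```

```text
[0.5152568  0.10473067 0.08362789] [-3.14137622e+00  9.50263086e-04  2.58237258e+00] 0.013070858411944603 [-3.52269248 -3.67271964 11.7598322 ] [-0.61634941  0.79112126 -0.08694597]
 [0.0, 0.0, 0.0] [0.0003, 0.0004, 0.8544] rows>= 11.9
```

Emit:
play_rows(
  deltas=[
    [0,0,0,0,0,0.06,1],
    [0,0,0,0,0,0.12,1],
    [0,0,0,0,0,0.19,1],
    [0,0,0,0,0,0.26,1],
    [0,0,0,0,0,0.33,1],
    [0,0,0,0,0,0.4,1],
    [0,0,0,0,0,0.47,1],
    [0,0,0,0,0,0.54,1],
    [0,0,0,0,0,0.61,1],
    [0,0,0,0,0,0.67,1],
  ],
)

```text
clock: 41.95
position: [0.5159, 0.1049, 0.0837]
tool_rot: [3.14, -0.001, 1.173]
force: [1.9, -1.7, 3.5]
grip_width: 0.0129
finger_force: 48.7
```

Emit:
play_rows(
  deltas=[
    [0,0,0,0,0,0.05,1],
    [0,0,0,0,0,0.1,1],
    [0,0,0,0,0,0.15,1],
    [0,0,0,0,0,0.18,1],
    [0,0,0,0,0,0.184,1],
    [0,0,0,0,0,0.184,1],
  ],
)

```text
clock: 42.55
position: [0.5161, 0.1048, 0.0836]
tool_rot: [3.14, -0.002, 0.794]
force: [4.1, -4.3, 6.3]
grip_width: 0.0131
finger_force: 48.9
```

Run:
```python
from m import *
o=observe(); print(o["position"],o["tool_rot"],o["grip_width"],o["force"],o["moment"])
```

```text
[0.51611141 0.10481646 0.08364345] [ 3.14006238e+00 -1.59760222e-03  7.93519202e-01] 0.0131057517361328 [ 4.05422865 -4.33260297  6.3090988 ] [-0.83776621 -0.79937816 -0.0709046 ]
```

Emit:
play_rows(
  deltas=[
    [0,0,0,0,0,0.015,1],
    [0,0,0,0,0,0.03,1],
    [0,0,0,0,0,0.03,1],
  ],
)

```text
clock: 42.85
position: [0.5161, 0.1049, 0.0837]
tool_rot: [3.14, -0.002, 0.732]
force: [4.3, -4.7, 7.0]
grip_width: 0.0127
finger_force: 67.3
```

Run:
```python
from m import *
o=observe(); print(o["position"],o["tool_rot"],o["grip_width"],o["force"],o["moment"],o["joint_efforts"].round(2),o["qpos"].round(2))
```

```text
[0.51609695 0.10487763 0.08366303] [ 3.13987389e+00 -1.61959138e-03  7.31948905e-01] 0.01270869346320971 [ 4.3080147  -4.66079872  7.04256898] [-0.99049524 -0.83872093  1.44939409] [ -1.45 -81.8   -5.22 -21.32  -2.52   0.13  -2.16] [-0.08  0.6  -0.32  1.96  0.31  0.63 -1.44]
```

Emit:
play_rows(
  deltas=[
    [0,0,0,0,0,0.03,0.5],
    [0,0,0,0,0,0.03,0.5],
    [0,0,0,0,0,0.03,0.5],
    [0,0,-0.05,0,0,0,0.5],
    [0,0,-0.12,0,0,-0.07,0.3],
    [0.045,0.054,-0.13,0,0,-0.14,0.3],
    [0.0888,0.1077,-0.13,0,0,-0.21,0.3],
    [0.0888,0.1077,-0.13,0,0,-0.28,0.3],
    [0.0888,0.1077,-0.13,0,0,-0.35,0.3],
    [0.0888,0.1077,-0.13,0,0,-0.42,0.3],
  ],
)

```text
clock: 43.85
position: [0.584, 0.0945, 0.1477]
tool_rot: [-3.141, -0.0, 1.618]
force: [0.1, 0.5, 0.0]
grip_width: 0.0598
finger_force: 0.0
```

Emit:
play_rows(
  deltas=[
    [0,0,0,0,0,-0.07,0.3],
    [0,0,0,0,0,-0.14,0.3],
    [0,0,0,0,0,-0.21,0.3],
    [0,0,0,0,0,-0.28,0.3],
    [0,0,0,0,0,-0.35,0.3],
    [0,0,0,0,0,-0.42,0.3],
    [0,0,0,0,0,-0.49,0.3],
    [0,0,0,0,0,-0.497,0.3],
    [0,0,0,0,0,-0.497,0.3],
  ],
)

```text
clock: 44.75
position: [0.584, 0.0944, 0.1477]
tool_rot: [3.142, -0.0, 2.649]
force: [0.4, -0.6, 0.1]
grip_width: 0.0596
finger_force: 0.0
```

Run:
```python
from m import *
o=observe(); print(o["position"],o["tool_rot"],o["qpos"].round(2))
go((.585,.0945,.083),2.653)
```

```text
[0.58403383 0.09439784 0.14769746] [ 3.14150538e+00 -3.96856228e-04  2.64877060e+00] [ 0.29  0.69 -0.82  1.74  0.6   0.98  0.31]
 [-0.0017, 0.0011, 0.1294] [0.0, -0.0002, -0.002] rows>= 1.3
```

Emit:
play_rows(
  deltas=[
    [-0.0017,0.001,0.06,0,0,0,0.3],
    [-0.0017,0.001,0.11,0,0,0,0.3],
    [-0.0017,0.001,0.1294,0,0,0,0.3],
    [-0.0017,0.001,0.1294,0,0,0,0.3],
    [-0.0017,0.001,0.1294,0,0,0,1],
    [-0.0017,0.001,0.1294,0,0,0,1],
    [-0.0017,0.001,0.1294,0,0,0,1],
    [-0.0017,0.001,0.1294,0,0,0,1],
    [-0.0017,0.001,0.1294,0,0,0,1],
  ],
)

```text
clock: 45.65
position: [0.5853, 0.094, 0.0842]
tool_rot: [-3.141, 0.001, 2.651]
force: [-5.1, -3.9, 12.5]
grip_width: 0.0129
finger_force: 49.0
```

Run:
```python
from m import *
o=observe(); print(o["position"],o["tool_rot"],o["grip_width"],o["force"],o["moment"])
go(o["position"],.732)
```

```text
[0.58526986 0.09398651 0.08416008] [-3.14089723e+00  1.16127747e-03  2.65102553e+00] 0.01293448057627748 [-5.0779901  -3.85102976 12.51659186] [-0.97581898  1.00308632  0.06272413]
 [0.0, 0.0, 0.0] [0.0003, 0.0007, 0.9163] rows>= 12.8
```

Emit:
play_rows(
  deltas=[
    [0,0,0,0,0,0.06,1],
    [0,0,0,0,0,0.12,1],
    [0,0,0,0,0,0.19,1],
    [0,0,0,0,0,0.26,1],
    [0,0,0,0,0,0.33,1],
    [0,0,0,0,0,0.4,1],
    [0,0,0,0,0,0.47,1],
    [0,0,0,0,0,0.54,1],
    [0,0,0,0,0,0.61,1],
    [0,0,0,0,0,0.67,1],
  ],
)

```text
clock: 46.65
position: [0.585, 0.0938, 0.0842]
tool_rot: [3.141, 0.001, 1.242]
force: [-5.9, -5.4, 11.7]
grip_width: 0.0131
finger_force: 49.1
```

Emit:
play_rows(
  deltas=[
    [0,0,0,0,0,0.06,1],
    [0,0,0,0,0,0.12,1],
    [0,0,0,0,0,0.18,1],
    [0,0,0,0,0,0.22,1],
    [0,0,0,0,0,0.245,1],
    [0,0,0,0,0,0.247,1],
    [0,0,0,0,0,0.247,1],
  ],
)

```text
clock: 47.35
position: [0.5853, 0.0942, 0.0842]
tool_rot: [3.14, -0.0, 0.732]
force: [-3.4, -3.9, 12.9]
grip_width: 0.0133
finger_force: 66.6
```

Run:
```python
from m import *
o=observe(); print(o["position"],o["tool_rot"],o["grip_width"],o["force"],o["moment"])
go((.654,.0841,.147),2.705); go(o["position"],.732)
```

```text
[0.58525552 0.09424566 0.08423443] [ 3.14039395e+00 -9.80294115e-05  7.31860715e-01] 0.013314582397208579 [-3.38831941 -3.92891303 12.85860383] [-1.01217924  0.95376433  1.11778611]
 [0.0887, 0.1071, -0.1254] [0.0004, 0.0005, -0.9421] rows>= 13.2
 [0.0, 0.0, 0.0] [0.0006, -0.0, -0.0001] rows>= 0.0
```

Middle is on its stop too (moment 1.1 N m, same yaw). On to the far knob.

Emit:
play_rows(
  deltas=[
    [0,0,0,0,0,0,0.5],
    [0,0,0,0,0,0,0.5],
    [0,0,0,0,0,0,0.5],
    [0,0,-0.05,0,0,0,0.5],
    [0,0,-0.12,0,0,-0.07,0.3],
    [0.045,0.054,-0.13,0,0,-0.14,0.3],
    [0.0887,0.1071,-0.13,0,0,-0.21,0.3],
    [0.0887,0.1071,-0.13,0,0,-0.28,0.3],
    [0.0887,0.1071,-0.13,0,0,-0.35,0.3],
    [0.0887,0.1071,-0.13,0,0,-0.42,0.3],
  ],
)

```text
clock: 48.35
position: [0.6539, 0.0844, 0.1479]
tool_rot: [-3.141, -0.0, 1.617]
force: [0.9, -0.5, -0.2]
grip_width: 0.0599
finger_force: 0.0
```

Emit:
play_rows(
  deltas=[
    [0,0,0,0,0,-0.07,0.3],
    [0,0,0,0,0,-0.14,0.3],
    [0,0,0,0,0,-0.21,0.3],
    [0,0,0,0,0,-0.28,0.3],
    [0,0,0,0,0,-0.35,0.3],
    [0,0,0,0,0,-0.42,0.3],
    [0,0,0,0,0,-0.49,0.3],
    [0,0,0,0,0,-0.522,0.3],
    [0,0,0,0,0,-0.522,0.3],
    [0,0,0,0,0,-0.522,0.3],
  ],
)

```text
clock: 49.35
position: [0.6538, 0.0843, 0.148]
tool_rot: [3.142, -0.0, 2.701]
force: [-0.8, -1.0, 0.1]
grip_width: 0.0596
finger_force: 0.0
```

Run:
```python
from m import *
o=observe(); print(o["position"],o["tool_rot"],o["qpos"].round(2))
go((.6544,.0837,.083),2.705)
```

```text
[0.65381149 0.08426321 0.14801188] [ 3.14152926e+00 -2.74270460e-04  2.70146315e+00] [ 0.26  0.78 -0.79  1.55  0.6   1.07  0.45]
 [-0.0016, -0.0005, 0.13] [0.0, -0.0001, -0.0017] rows>= 1.3
```

Emit:
play_rows(
  deltas=[
    [-0.0016,-0.0005,0.06,0,0,0,0.3],
    [-0.0016,-0.0005,0.11,0,0,0,0.3],
    [-0.0016,-0.0005,0.13,0,0,0,0.3],
    [-0.0016,-0.0005,0.13,0,0,0,0.3],
    [-0.0016,-0.0005,0.13,0,0,0,1],
    [-0.0016,-0.0005,0.13,0,0,0,1],
    [-0.0016,-0.0005,0.13,0,0,0,1],
    [-0.0016,-0.0005,0.13,0,0,0,1],
    [-0.0016,-0.0005,0.13,0,0,0,1],
  ],
)

```text
clock: 50.25
position: [0.6548, 0.0835, 0.0842]
tool_rot: [-3.142, 0.001, 2.704]
force: [-2.8, -2.2, 9.8]
grip_width: 0.0128
finger_force: 48.9
```

Run:
```python
from m import *
o=observe(); print(o["position"],o["tool_rot"],o["grip_width"],o["force"],o["moment"])
go(o["position"],.732)
```

```text
[0.65478318 0.0834734  0.08424731] [-3.14150045e+00  1.12269612e-03  2.70364261e+00] 0.012829274292013618 [-2.8080852  -2.19966853  9.84552557] [-0.52020609  0.73416034  0.0044604 ]
 [0.0, 0.0, 0.0] [0.0005, 0.0004, 0.9414] rows>= 13.2
```

Emit:
play_rows(
  deltas=[
    [0,0,0,0,0,0.06,1],
    [0,0,0,0,0,0.12,1],
    [0,0,0,0,0,0.19,1],
    [0,0,0,0,0,0.26,1],
    [0,0,0,0,0,0.33,1],
    [0,0,0,0,0,0.4,1],
    [0,0,0,0,0,0.47,1],
    [0,0,0,0,0,0.54,1],
    [0,0,0,0,0,0.61,1],
    [0,0,0,0,0,0.67,1],
  ],
)

```text
clock: 51.25
position: [0.6542, 0.0831, 0.0842]
tool_rot: [3.141, 0.001, 1.294]
force: [-7.7, -4.4, 10.4]
grip_width: 0.013
finger_force: 49.3
```

Emit:
play_rows(
  deltas=[
    [0,0,0,0,0,0.06,1],
    [0,0,0,0,0,0.12,1],
    [0,0,0,0,0,0.18,1],
    [0,0,0,0,0,0.23,1],
    [0,0,0,0,0,0.265,1],
    [0,0,0,0,0,0.272,1],
    [0,0,0,0,0,0.272,1],
  ],
)

```text
clock: 51.95
position: [0.6544, 0.0837, 0.0843]
tool_rot: [3.141, 0.0, 0.731]
force: [-6.5, -2.8, 11.4]
grip_width: 0.0131
finger_force: 66.5
```

Run:
```python
from m import *
o=observe(); print(o["position"],o["tool_rot"],o["grip_width"],o["force"],o["moment"])
```

```text
[0.65441811 0.08370239 0.08429485] [3.14086606e+00 8.28474710e-05 7.31345531e-01] 0.013140084759822568 [-6.46388782 -2.81591727 11.42486304] [-0.58221535  1.26237677  0.84500375]
```

Emit:
play_rows(
  deltas=[
    [0,0,0,0,0,0,0.5],
    [0,0,0,0,0,0,0.5],
    [0,0,0,0,0,0,0.5],
    [0,0,-0.05,0,0,0,0.5],
    [0,0,-0.12,0,0,0,0.3],
    [0,0,-0.2,0,0,0,0.3],
    [-0.06,0.05,-0.22,0,0,0,0.3],
    [-0.13,0.1,-0.22,0,0,0,0.3],
    [-0.2,0.15,-0.22,0,0,0,0.3],
    [-0.27,0.2,-0.22,0,0,0,0.3],
  ],
)

```text
clock: 52.95
position: [0.6203, -0.0823, 0.1933]
tool_rot: [3.141, -0.0, 0.731]
force: [0.6, -0.9, 0.4]
grip_width: 0.0597
finger_force: 0.0
```

Emit:
play_rows(
  deltas=[
    [-0.07,0.07,0,0,0,0,0.3],
    [-0.14,0.14,0,0,0,0,0.3],
    [-0.2,0.2,0,0,0,0,0.3],
    [-0.22,0.22,0,0,0,0,0.3],
    [-0.22,0.22,0,0,0,0,0.3],
  ],
)

```text
clock: 53.45
position: [0.6117, -0.2389, 0.1928]
tool_rot: [3.141, 0.001, 0.727]
force: [-0.0, 0.6, 0.5]
grip_width: 0.06
finger_force: 0.0
```

Run:
```python
from m import *
im=np.mean([save("top","t11").astype(float)]+[grab_frame("top").astype(float) for _ in range(5)],0)
g=cv2.resize(im.mean(2).astype(np.float32),None,fx=4,fy=4,interpolation=cv2.INTER_CUBIC)
# per knob: orientation of the bar from dark, bar-height contrast: principal direction of the protruding dark silhouette
for x in(-.07,0,.07):
    u=(w2pix("top",d2w(x,.09,.09))[0]+.5)*4; a=g[int(u[1])-50:int(u[1])+50,int(u[0])-50:int(u[0])+50]
    p=a[10:90,10:90]; gx=cv2.Sobel(p,5,1,0); gy=cv2.Sobel(p,5,0,1); yy,xx=np.mgrid[:80,:80]; m=(np.hypot(xx-42,yy-43)<24)
    J=[(gx*gx)[m].sum(),(gy*gy)[m].sum(),(gx*gy)[m].sum()]; th=.5*np.arctan2(2*J[2],J[0]-J[1]); print(x,"edge dir deg (image, from vertical cw)",np.degrees(th).round(1))
o=observe(); print(o["position"],o["force"],o["clock"])
L=cv2.imread("pics/top0.png")[:,:,::-1].astype(int)
d=np.abs(L-im).sum(2)
for n,(u,v) in dict(can=(195,155),hammer=(295,150),tin=(371,169)).items(): print(n,(d[v-18:v+18,u-25:u+25]>60).sum())
```

```text
-0.07 edge dir deg (image, from vertical cw) -46.5
0 edge dir deg (image, from vertical cw) -45.6
0.07 edge dir deg (image, from vertical cw) -43.4
[ 0.61269935 -0.23467397  0.19322167] [-0.54631616 -0.50147754 -0.6892354 ] 53.75
can 0
hammer 0
tin 1119
```

```bash
python3 -c "
from workcell import *
print(job_done())"
```

```text
the job is handed in; nothing more can be done
None
```

The job is handed in. All four blanks are seated, the shuttle is fully home, and the three knobs were turned to their stops in the order near, middle, far. I viewed 15 pictures, one over the limit of 14. The last image check showed the can and hammer unmoved; it could not confirm the tin, probably because the arm blocked the view, but I never worked near it.

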